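# Open the sample-locker padlock and hold it up

## Robot

A 6-joint arm with a two-finger parallel gripper is mounted at the origin on the work surface. World frame = base frame: x ahead of the robot, y to its left, z up, the work surface at z = 0. Lengths are in m, angles in rad, forces in N, time in s.
With the tool pointing down it reaches from about 0.35 to 0.975 m from the base axis. Payload 4.9 kg.
Tool frame: the origin (TCP) lies at the centre of the arm's flange, where the gripper is bolted on; the fingertips stand 173 mm ahead of it and the grasp point (between the pads) lies 155 mm ahead of it (ctrl.finger_overhang is the distance from the TCP to the fingertips, in m); z points along the fingers, y is the direction in which the jaws open and shut (so a half turn about z gives the same grasp; the last joint's range is limited). The gripper opens to 85 mm and grips with 20 to 120 N. Pads are 22 mm wide; open, the fingers measure 114 mm over their backs; the gripper's body (76 mm by 85 mm) begins 54 mm behind the grasp point. The pads swing forward as they close: fully open they stand 13 mm farther back than shut.
Start: joints at [1.085, 0.053, 1.613, -0, 1.476, -0.119], TCP at [0.224, 0.583, 0.405] pointing down, gripper open.
Joint ranges: [-3.01, 3.01], [-1.01, 2.22], [0.06, 2.58], [-1.02, 4.17], [0.09, 2.62], [-3.14, 3.14]. Speed limits (rad/s): [2.57, 2.57, 3.14, 3.14, 3.14, 3.14].

## Interface

Orientations are given as a rotation vector (axis times angle).
In Python, from station import ctrl, eyes, spotter gives the robot as it stands.
- The arm moves only by the shell command python3 -m crank 'ROWS' [FORCE]. ROWS is JSON, a list of rows, each a list of 7 numbers: the turn, a rotation vector about the tool's x, y, z in rad, then the shift along the tool's x, y, z in mm, then the closure, from -1 (fully open) to 1 (shut). A call has 1 to 8 rows; each row shifts and turns the pose as measured when the row begins, along the tool's axes as they then stand; what a row does not reach is not made up. A row lasts 1/12 s, in which the tool goes at most 41.7 mm and 7.16 degrees, less where a joint would pass 70% of its speed; a pose out of reach is approached as far as the arm can. A call is refused whole if a number of a shift passes 41.7 or a number of a turn 0.125, either way. A call with a gripper value outside its range is refused whole. The fingers move at their own pace and stop on an object; FORCE is the grip in N (left out, the last holds). Time passes only in rows, so rows that do not move let the fingers close. It gives the time, the measured TCP pose, the force and the opening at its end, in the units of the state.
- ctrl.get_obs(): the state, without advancing time (a new reading comes with each control period).
- eyes.get_image(name): name is "scene" or "side" or "wrist"; returns a dict with "image" (400x640x3 uint8, red, green, blue), "vertical_fov" (degrees; the focal length in pixels is half the picture's height over the tangent of half this angle, whatever the lens; pixels are square), "cx", "cy" (the principal point, pixels), "rvec" (rotation vector, rad) and "tvec" (3), from world to camera coordinates, as OpenCV has them; the wrist camera has in their place "mount" (4x4, takes a point from camera to tool coordinates, whose origin is the TCP and whose axes are the flange's). Camera axes: x right, y down, z forward; pixel columns grow to the right and rows downward; lengths in m; the calibration is good to about 2 mm. A picture is of the moment at which its call begins: read the wrist's pose just before it. There is no depth.
- ctrl.finish_job(): hands the job in, once; it reports no verdict.
Trained networks look in a picture, given as the dict that the camera call returned (one of the last four; its "shot" number tells which), for a name from the list of things; names that differ only in an ending like _2 or _b are one class to them, and where a whole thing is asked for, a point or a joint stands for the part that bears it (a point fixed in the world has none). Each returns a list of dicts, best first, with "confidence" (0 to 1); they miss things now and then, are a little off and sometimes report something else, mostly with a low value. They report only what shows in the picture. A call takes as long as a camera call. They do not tell look-alikes from the thing itself.
- spotter.look_for(query, picture): "centre" ([x, y, z] in m, in world coordinates, good to about 4 mm: the middle of the surface that is visible of it).
- spotter.outline_of(query, picture): "region" (400x640 bool, what is visible of it).
- spotter.mark_of(query, picture): "centre" ([x, y, z] in m, in world coordinates, good to about 4 mm: a listed point, or the origin of a listed thing).
The state is a dict: "t": time; "q": joint angles; "dq": joint speeds; "effort": joint torques, N m; "tool_pos": TCP position; "tool_rot": TCP orientation; "contact_force": force on the tool from outside, world axes, zero at the start; "wrist_torque": the same for the moment, N m; "opening": finger opening in m.
Only numpy, scipy, OpenCV 4.12 (cv2) and the standard library are available. Lean on these libraries where they do the work, as an engineer would, in place of code of your own. Each camera call takes 0.05 s, during which the arm holds its last target.

## Task

Get the sample-locker padlock ready to hang: swing the guard bar off it, fully back until it clicks home at its end stop, then turn the dial until the pointer clicks in at the index mark and pull the shackle fully open. Then lift the open lock out of its dock and finish while holding it up in the gripper, at least 15 cm above the bench, shackle still open and guard bar still back; leave the jar, the slide box and the beaker where they stand.

Things in the scene. Friction and masses are not known exactly. Their poses are not given: they have to be found in the camera images.
- dock: fixed grey lock dock; origin on the bench under the middle of its pocket. The padlock lies in the pocket: floor at z = 20 mm, 5 mm thick lip round it, top at z = 26 mm, 1.5 mm play; outside 77 (x) x 71 (y) mm. Shackle opens to the dock's -x (roughly towards the robot). Base plate 6 mm high: x -33 to 77, y -48 to 72 mm. Guard bar's post at x = -30, y = 72 mm, 20 mm thick, top at z = 88 mm
- bar (a joint): angle of the guard bar (rad) about its upright hinge: 0 = straight over the dial, grows counter-clockwise seen from above; starts between 0 and 0.35. Turns easily (under 1 N at the handle), meets a sprung detent from about 1.0 that takes about 2 N at the handle, snaps over it at about 1.35 and seats against its end stop at 1.6
- bar_hinge (a point): point on the guard bar's fixed upright hinge axis, at the bar's mid height (z = 81.5 mm)
- bar_handle (a point): mid height of the upright black peg near the free end of the guard bar: 15 mm in diameter, 24 mm high (z = 85 to 109 mm above the bench), 105 mm from the hinge axis. Its x axis points along the bar from hinge to peg. The steel bar under it is 16 mm wide, 7 mm thick (z = 78 to 85 mm), and ends 7 mm past the peg's axis
- lock_center (a point): centre of the brass padlock body, 64 (x) x 58 (y) x 28 (z) mm, loose, about 0.55 kg in all, lying face up in the dock, there spanning z = 20 to 48 mm above the bench. Dial on its +z face, shackle out of its -x face, opening to -x. With the bar back it can be gripped across the 58 mm width above the dock's lip, or hung by its shackle
- dial (a joint): angle of the dial (rad), 0 = pointer at the white index mark on the shackle side of the lock face, grows counter-clockwise seen from above. Clicks every 30 degrees (0.524 rad), about 0.05 N m each; starts between about 0.5 and 1.6, so turn clockwise. Only at 0 (within about 0.2) is the shackle free; elsewhere it is blocked after 1 to 3 mm of play
- dial_grip (a point): on the dial's axis, at mid height of its black grip ridge: 12 mm wide (y), 18 mm high (z), straight to 15 mm either side of the axis along x, narrowing to a pointer nose with a white line 22 mm out at -x. Axes turn with the dial: the pointer is at -x. The ridge stands on a steel disc 44 mm in diameter; disc top 9 mm below this point, lock face 15 mm below, ridge top 9 mm above
- shackle (a joint): how far the shackle is pulled out (m): 0 shut, 0.018 fully open against its stop. It slides stiffly (about 3 N) and stays where it is left
- bow_bar (a point): middle of the straight cross bar of the steel U-shaped shackle, round bar 9 mm in diameter, running along y, in the dock 34 mm above the bench, 44 mm out from the lock body's -x face when shut; the legs are 45 mm apart, centre to centre. It moves with the shackle
- jar: round sample jar with white lid, 60 mm in diameter, 85 mm high, origin under its base; bystander
- slide_box: flat grey slide box 85 x 100 x 32 mm, origin under its base; bystander
- beaker: white beaker 72 mm in diameter, 80 mm high, origin under its base; bystander
Not all that is in view belongs to the job. There is more than one size of the dock; the job needs the largest.

How it is judged:
By the outcome, as a careful person would: the job done as asked, in the order asked, and still so for the second after the job is handed in, while the arm keeps its last pose, push and grip.
It also fails if it takes over 72 s, if anything falls off the work surface, if the arm or the gripper's body presses on something with over 40 N, if the wrist force passes 120 N, or if a joint passes its speed limit or range.

## Working session

There is one attempt and no reset: what is moved stays moved. The work goes in short steps, Python scripts to look and compute and a shell command to move; the robot and the scene stay as the last step left them, time stands still between calls to the robot, and variables do not carry over. Pictures are saved under pics/ and viewed, and the job is handed in when it is done.

```bash
ls; mkdir -p pics; python3 - <<'E'
from station import ctrl, eyes, spotter
import cv2
o=ctrl.get_obs(); print({k:o[k] for k in('t','tool_pos','tool_rot','opening','contact_force')})
for n in('scene','side'):
    p=eyes.get_image(n); cv2.imwrite(f'pics/{n}0.png',p['image'][:,:,::-1]); print(n,p['vertical_fov'],p['rvec'],p['tvec'],p['shot'])
    for q in('dock','lock_center','bar_handle','bar_hinge','dial_grip','bow_bar'):
        for r in spotter.mark_of(q,p)[:4]: print(q,r['confidence'],r['centre'])
E
```

```text
pics
{'t': 0.0, 'tool_pos': array([0.22401153, 0.5831873 , 0.40347205]), 'tool_rot': array([-5.72857325e-01, -3.08830988e+00,  3.07387209e-03]), 'opening': 0.08560500057879164, 'contact_force': array([0.0772489 , 0.17793802, 0.61779793])}
scene 54.60895893104012 [ 0.99638537  2.62234821 -0.8192782 ] [ 0.45183472 -0.29944932  1.38255129] 1
dock 0.85 [0.559, 0.1292, -0.0013]
dock 0.83 [0.5897, -0.0856, -0.0048]
dock 0.68 [0.4585, -0.2089, -0.0026]
dock 0.5 [0.5964, -0.0831, 0.0606]
lock_center 0.95 [0.5878, -0.0851, 0.0356]
bar_handle 0.7 [0.5642, 0.1129, 0.0681]
bar_handle 0.58 [0.6071, -0.1053, 0.1019]
bar_handle 0.52 [0.463, -0.2284, 0.0641]
bar_hinge 0.84 [0.5743, -0.0091, 0.0821]
bar_hinge 0.78 [0.5328, 0.1742, 0.0531]
bar_hinge 0.71 [0.4357, -0.1607, 0.059]
dial_grip 0.52 [0.5923, -0.0828, 0.0583]
bow_bar 0.64 [0.5747, -0.0116, 0.0839]
bow_bar 0.46 [0.5165, -0.0715, 0.0334]
bow_bar 0.23 [0.5359, -0.369, 0.0024]
side 45.26359006900582 [ 2.06543048 -0.68535301  0.33358325] [-0.46627834  0.3007117   1.11816807] 2
dock 0.78 [0.5521, 0.1281, 0.0012]
dock 0.63 [0.457, -0.2105, 0.0019]
dock 0.56 [0.5887, -0.0816, 0.0013]
lock_center 0.81 [0.5916, -0.0877, 0.0336]
bar_handle 0.57 [0.6046, -0.1051, 0.0955]
bar_handle 0.56 [0.5613, 0.1169, 0.0719]
bar_handle 0.3 [0.7682, -0.3273, 0.0039]
bar_hinge 0.92 [0.5298, 0.1724, 0.0561]
bar_hinge 0.7 [0.5739, -0.0116, 0.082]
bar_hinge 0.69 [0.4306, -0.1663, 0.0561]
dial_grip 0.67 [0.5881, -0.085, 0.064]
dial_grip 0.4 [0.5162, -0.0694, 0.0295]
bow_bar 0.68 [0.5172, -0.068, 0.032]
bow_bar 0.63 [0.5534, 0.3813, 0.0021]
```

View pics/scene0.png

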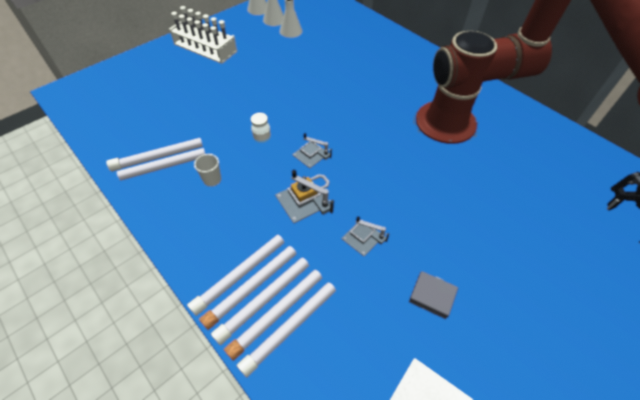

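View pics/side0.png

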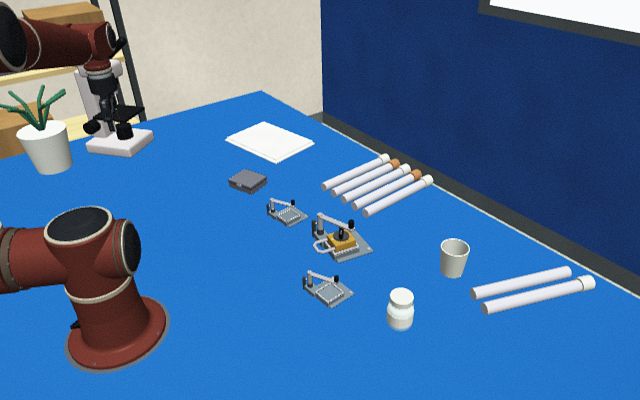

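```bash
cat > h.py <<'E'
import numpy as np, cv2
from scipy.spatial.transform import Rotation as R
from station import ctrl, eyes, spotter
def st():
    o=ctrl.get_obs(); M=R.from_rotvec(o['tool_rot']).as_matrix(); return o,np.array(o['tool_pos']),M
def show():
    o,p,M=st(); f=np.array(o['contact_force'])
    print('t %.2f pos %s yaw_y %.1f tilt %.2f q1 %.1f q6 %.1f open %.1f F %s'%(o['t'],np.round(p*1e3,1),np.degrees(np.arctan2(M[1,1],M[0,1])),np.degrees(np.arccos(-M[2,2])),*np.degrees(np.array(o['q'])[[0,5]]),o['opening']*1e3,np.round(f,1)))
def to(x,y,z,yaw=None):
    "shift (tool axes, mm) to TCP target in m; turn rotvec in tool axes to point down with y axis at yaw deg"
    o,p,M=st(); d=M.T@(np.array([x,y,z])-p)*1e3
    print('shift',np.round(d,1),'norm %.0f'%np.linalg.norm(d))
    if yaw is not None:
        a=np.radians(yaw); Y=np.array([np.cos(a),np.sin(a),0]);Z=np.array([0,0,-1.]);X=np.cross(Y,Z)
        T=np.stack([X,Y,Z],1); print('turn',np.round(R.from_matrix(M.T@T).as_rotvec(),3))
def pic(n,name,crop=None,s=1):
    o,p,M=st(); P=eyes.get_image(n); im=P['image'][:,:,::-1]
    if crop: x0,y0,x1,y1=crop; im=im[y0:y1,x0:x1]
    if s!=1: im=cv2.resize(im,None,fx=s,fy=s,interpolation=cv2.INTER_CUBIC)
    cv2.imwrite('pics/'+name+'.png',im); return P,p,M
def cam(P,p=None,M=None):
    "returns Rwc (cam->world), cam pos, K"
    h,w=P['image'].shape[:2]; f=h/2/np.tan(np.radians(P['vertical_fov'])/2)
    K=np.array([[f,0,P['cx']],[0,f,P['cy']],[0,0,1]])
    if 'mount' in P:
        m=np.array(P['mount']); return M@m[:3,:3],p+M@m[:3,3],K
    Rm=R.from_rotvec(P['rvec']).as_matrix(); return Rm.T,-Rm.T@np.array(P['tvec']),K
def ray(C,uv,z):
    Rw,c,K=C; d=Rw@np.linalg.inv(K)@np.array([*uv,1.]); return c+d*(z-c[2])/d[2]
def proj(C,X):
    Rw,c,K=C; v=K@(Rw.T@(np.array(X)-c)); return v[:2]/v[2]
E
python3 - <<'E'
from h import *
show(); print(ctrl.finger_overhang)
pic('side','crop1',(240,180,400,320),4); P,p,M=pic('wrist','w0'); print(np.round(P['mount'],3),P['vertical_fov'])
to(0.53,-0.08,0.40,18)
E
```

```text
t 0.70 pos [224.1 583.4 404.8] yaw_y 69.0 tilt 0.00 q1 62.2 q6 -6.8 open 85.2 F [-0.9 -1.5  0.4]
0.1734
[[ 0.001 -0.953 -0.304  0.078]
 [ 1.     0.001 -0.     0.   ]
 [ 0.    -0.304  0.953  0.031]
 [ 0.     0.     0.     1.   ]] 71.17946947772994
shift [-523.4 -509.6    4.7] norm 731
turn [ 0.   -0.    0.89]
```

View pics/crop1.png

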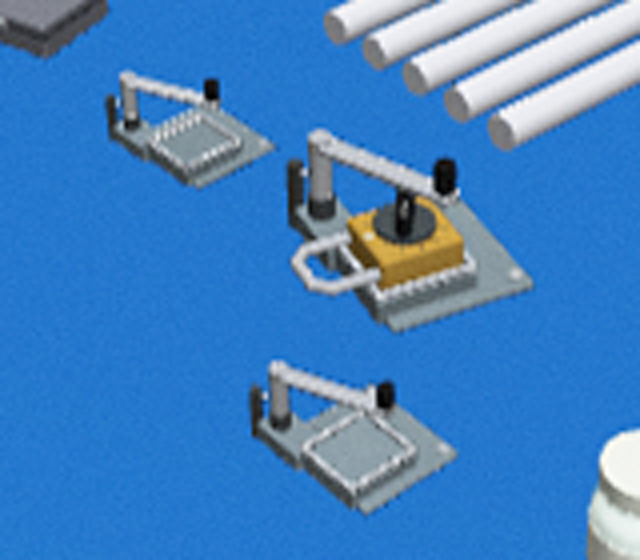

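```bash
python3 -m crank '[[0,0,0,-29,-28.3,0,-1],[0,0,0,-29,-28.3,0,-1],[0,0,0,-29,-28.3,0,-1],[0,0,0,-29,-28.3,0,-1],[0,0,0,-29,-28.3,0,-1],[0,0,0,-29,-28.3,0,-1],[0,0,0,-29,-28.3,0,-1],[0,0,0,-29,-28.3,0,-1]]'; python3 -m crank '[[0,0,0,-29,-28.3,0,-1],[0,0,0,-29,-28.3,0,-1],[0,0,0,-29,-28.3,0,-1],[0,0,0,-29,-28.3,0,-1],[0,0,0,-29,-28.3,0,-1],[0,0,0,-29,-28.3,0,-1],[0,0,0,-29,-28.3,0,-1],[0,0,0,-29,-28.3,0,-1]]'; python3 -m crank '[[0,0,0.12,0,0,0,0.2],[0,0,0.12,0,0,0,0.2],[0,0,0.12,0,0,0,0.2],[0,0,0.12,0,0,0,0.2],[0,0,0.12,0,0,0,0.2],[0,0,0.12,0,0,0,0.2],[0,0,0.12,0,0,0,0.2],[0,0,0.04,0,0,0,0.2]]' ; python3 - <<'E'
from h import *
show();to(0.53,-0.08,0.40,18)
P,p,M=pic('wrist','w1')
C=cam(P,p,M)
for q in('dock','lock_center','bar_handle','bar_hinge','dial_grip','bow_bar'):
    for r in spotter.mark_of(q,P)[:3]: print(q,r['confidence'],r['centre'],np.round(proj(C,r['centre'])))
E
```

```text
t: 1.47
tool_pos: [0.3608, 0.2851, 0.4034]
tool_rot: [0.55, 3.092, 0.003]
contact_force: [1.8, 1.4, 0.9]
opening: 0.0856
t: 2.13
tool_pos: [0.5002, -0.0181, 0.4064]
tool_rot: [0.548, 3.083, 0.009]
contact_force: [0.7, 1.0, -0.2]
opening: 0.0855
t: 2.8
tool_pos: [0.5028, -0.0286, 0.4071]
tool_rot: [1.862, 2.518, 0.013]
contact_force: [0.3, 0.3, -0.5]
opening: 0.0338
t 2.80 pos [502.8 -28.6 407.1] yaw_y 17.1 tilt 0.74 q1 -11.8 q6 -28.8 open 33.8 F [ 0.3  0.3 -0.5]
shift [-57.1  10.9   7.4] norm 59
turn [ 0.013  0.003 -0.017]
dock 0.83 [0.458, -0.2105, 0.0005] [256. 274.]
dock 0.77 [0.5923, -0.084, 0.0009] [366. 224.]
lock_center 0.92 [0.5923, -0.0832, 0.0334] [370. 233.]
bar_handle 0.84 [0.5609, 0.1088, 0.0704] [413.  73.]
bar_hinge 0.7 [0.4293, -0.1611, 0.0531] [234. 259.]
bar_hinge 0.65 [0.5891, -0.0817, 0.002] [365. 222.]
bar_hinge 0.63 [0.5777, -0.006, 0.0844] [390. 187.]
dial_grip 0.85 [0.5922, -0.086, 0.0645] [374. 245.]
bow_bar 0.91 [0.5174, -0.0724, 0.0307] [319. 210.]
bow_bar 0.15 [0.5952, -0.0833, 0.0652] [377. 244.]
```

View pics/w1.png

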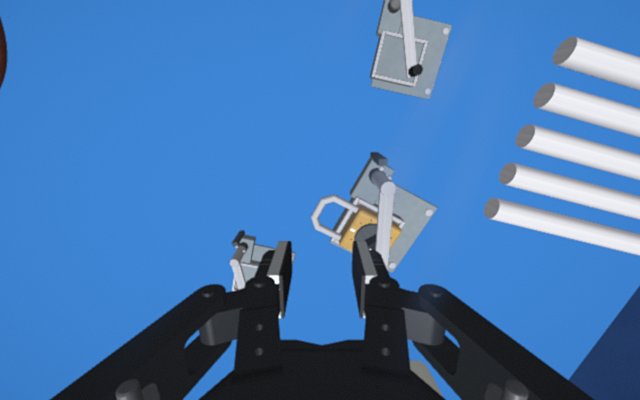

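```bash
python3 -m crank '[[0.013,0.003,0,-35,20,2,0.2],[0,0,0,-35,20,2,0.2],[0,0,0,0,0,0,0.2]]' ; python3 - <<'E'
from h import *
show()
P,p,M=pic('wrist','w2')
C=cam(P,p,M)
for q in('dock','lock_center','bar_handle','bar_hinge','dial_grip','bow_bar'):
    for r in spotter.mark_of(q,P)[:3]: print(q,r['confidence'],r['centre'],np.round(proj(C,r['centre'])))
cv2.imwrite('pics/w2c.png',cv2.resize(P['image'][80:280,200:440,::-1],None,fx=3,fy=3,interpolation=cv2.INTER_CUBIC))
E
```

```text
t: 3.4
tool_pos: [0.5622, -0.0833, 0.4011]
tool_rot: [-1.851, -2.534, 0.002]
contact_force: [-1.5, -0.5, -0.5]
opening: 0.0342
t 3.40 pos [562.2 -83.3 401.1] yaw_y 17.7 tilt 0.19 q1 -15.9 q6 -33.6 open 34.2 F [-1.5 -0.5 -0.5]
dock 0.92 [0.4553, -0.21, 0.0017] [225. 233.]
dock 0.8 [0.5905, -0.0866, 0.0016] [342. 182.]
lock_center 0.84 [0.5911, -0.0854, 0.0352] [344. 187.]
bar_handle 0.85 [0.4656, -0.2263, 0.0666] [213. 269.]
bar_handle 0.84 [0.6055, -0.1094, 0.0965] [354. 227.]
bar_hinge 0.85 [0.4352, -0.1634, 0.0577] [201. 214.]
bar_hinge 0.8 [0.5765, -0.0051, 0.0837] [361. 121.]
dial_grip 0.96 [0.5924, -0.0837, 0.0649] [348. 193.]
bow_bar 0.65 [0.5134, -0.0695, 0.0323] [288. 156.]
```

View pics/w2c.png

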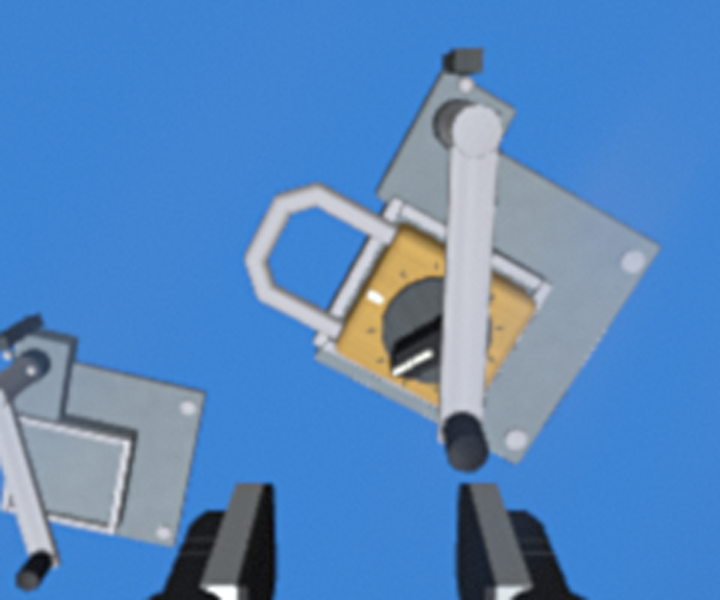

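```bash
python3 - <<'E'
from h import *
P,p,M=pic('wrist','w3'); C=cam(P,p,M)
H=ray(C,(200+467/3,80+453/3),.109); G=ray(C,(200+476/3,80+130/3),.088); print(H,G,np.linalg.norm((H-G)[:2]),np.degrees(np.arctan2(*(H-G)[1::-1])))
show()
for z in(.38,.30,.265): to(0.606,-0.108,z,18)
E
```

```text
[ 0.6036358  -0.10540017  0.109     ] [ 0.57254989 -0.00427678  0.088     ] 0.10579354945825893 -72.91227397454671
t 3.80 pos [559.1 -79.7 403.6] yaw_y 17.9 tilt 0.11 q1 -15.7 q6 -33.5 open 33.9 F [ 0.6 -0.9 -0.1]
shift [-41.4  35.9  23.5] norm 60
turn [-0.    -0.002 -0.003]
shift [-41.5  36.  103.5] norm 117
turn [-0.    -0.002 -0.003]
shift [-41.6  36.  138.5] norm 149
turn [-0.    -0.002 -0.003]
```

```bash
python3 -m crank '[[0,0,0,-20,18,10,0],[0,0,0,-20,16,10,0],[0,0,0,0,0,0,0]]' ; python3 - <<'E'
from h import *
show(); to(0.6045,-0.106,0.263,18)
P,p,M=pic('wrist','w4')
E
```

```text
t: 4.05
tool_pos: [0.6035, -0.1057, 0.3856]
tool_rot: [1.844, 2.54, 0.004]
contact_force: [-1.8, 0.7, -0.5]
opening: 0.0428
t 4.05 pos [ 603.5 -105.7  385.6] yaw_y 18.1 tilt 0.22 q1 -16.9 q6 -35.0 open 42.8 F [-1.8  0.7 -0.5]
shift [ -0.5   0.4 122.6] norm 123
turn [0.004 0.001 0.001]
```

View pics/w4.png

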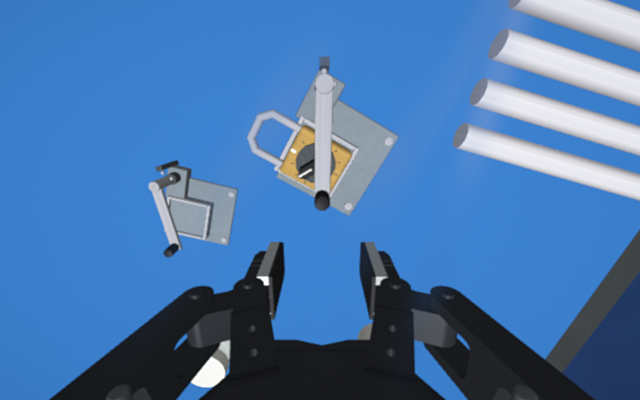

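```bash
python3 -m crank '[[0,0,0,0,0,35,0],[0,0,0,0,0,35,0],[0,0,0,0,0,30,0],[0,0,0,0,0,10,0],[0,0,0,0,0,0,0]]' ; python3 - <<'E'
from h import *
show(); to(0.6045,-0.106,0.263,18)
P,p,M=pic('wrist','w5'); pic('side','s5',(240,120,400,280),4)
E
```

```text
t: 4.52
tool_pos: [0.6028, -0.1023, 0.2812]
tool_rot: [1.834, 2.535, 0.012]
contact_force: [-0.6, 0.0, -0.6]
opening: 0.0426
t 4.52 pos [ 602.8 -102.3  281.2] yaw_y 18.2 tilt 0.83 q1 -16.6 q6 -34.9 open 42.6 F [-0.6  0.  -0.6]
shift [-3.9  0.2 18.2] norm 19
turn [0.013 0.006 0.004]
```

View pics/w5.png

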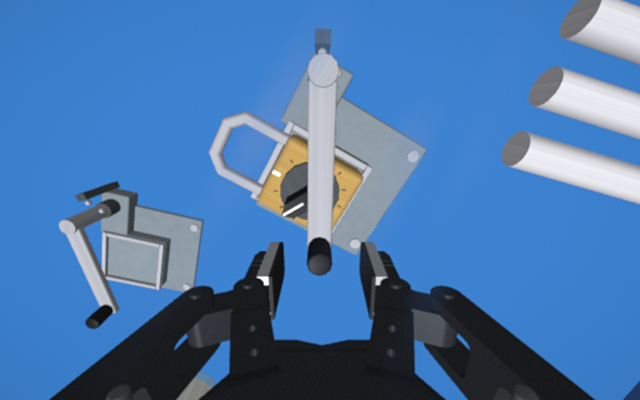

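View pics/s5.png

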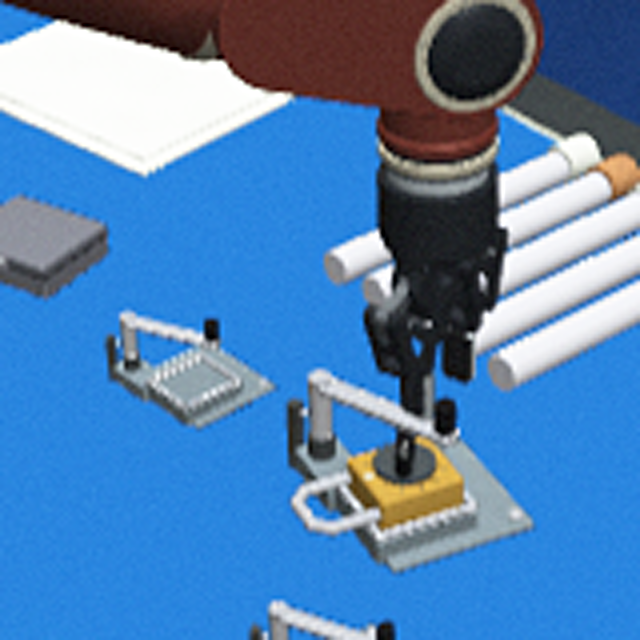

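```bash
python3 -m crank '[[0.013,0.006,0,-4,0,13,0],[0,0,0,0,0,6,0],[0,0,0,0,0,2,0.3],[0,0,0,0,0,0,1],[0,0,0,0,0,0,1],[0,0,0,0,0,0,1]]' 20 ; python3 - <<'E'
from h import *
show(); to(0.6045,-0.106,0.263,18)
P,p,M=pic('wrist','w6'); pic('side','s6',(240,120,400,280),4)
E
```

```text
t: 5.12
tool_pos: [0.6077, -0.1073, 0.2695]
tool_rot: [1.833, 2.534, 0.008]
contact_force: [0.1, -0.0, -2.4]
opening: 0.0139
t 5.12 pos [ 607.7 -107.3  269.5] yaw_y 18.2 tilt 0.86 q1 -16.9 q6 -35.2 open 13.9 F [ 0.1 -0.  -2.4]
shift [ 2.3 -2.7  6.5] norm 7
turn [0.013 0.008 0.004]
```

View pics/w6.png

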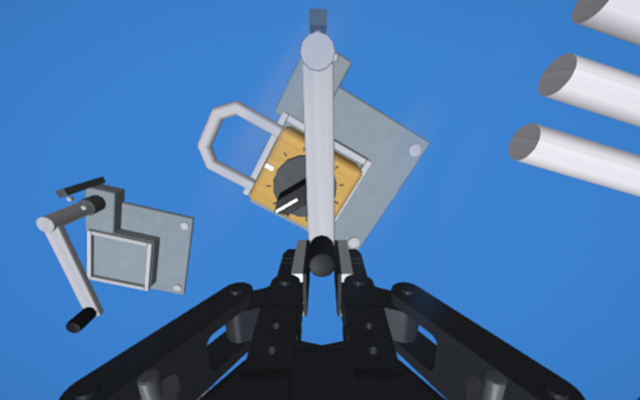

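```bash
python3 -m crank '[[0,0,-0.1,0.5,10.5,0,1],[0,0,-0.1,0.5,10.5,0,1],[0,0,-0.1,0.5,10.5,0,1],[0,0,-0.1,0.5,10.5,0,1],[0,0,0,0,0,0,1]]' 20 ; python3 - <<'E'
from h import *
o,p,M=st();show();d=p[:2]-[.5745,-.0065];print(np.linalg.norm(d),np.degrees(np.arctan2(d[1],d[0])))
E
```

```text
t: 5.63
tool_pos: [0.6446, -0.0856, 0.2695]
tool_rot: [1.271, 2.859, 0.006]
contact_force: [0.1, 0.2, -0.2]
opening: 0.0138
t 5.63 pos [644.6 -85.6 269.5] yaw_y 42.1 tilt 0.79 q1 -14.1 q6 -56.2 open 13.8 F [ 0.1  0.2 -0.2]
0.10574098535077296 -48.44169183857778
```

```bash
python3 -m crank '[[0,0,-0.1,0.5,10.5,0,1],[0,0,-0.1,0.5,10.5,0,1],[0,0,-0.1,0.5,10.5,0,1],[0,0,-0.1,0.5,10.5,0,1],[0,0,-0.1,0.5,10.5,0,1],[0,0,-0.1,0.5,10.5,0,1],[0,0,-0.1,0.5,10.5,0,1],[0,0,0,0,0,0,1]]' 30 ; python3 - <<'E'
from h import *
o,p,M=st();show();d=p[:2]-[.5745,-.0065];print(np.linalg.norm(d),np.degrees(np.arctan2(d[1],d[0])))
E
```

```text
t: 6.3
tool_pos: [0.678, -0.0211, 0.2695]
tool_rot: [0.2, 3.123, 0.0]
contact_force: [0.7, 1.3, -2.0]
opening: 0.0132
t 6.30 pos [678.  -21.1 269.5] yaw_y 82.7 tilt 0.68 q1 -8.1 q6 -90.8 open 13.2 F [ 0.7  1.3 -2. ]
0.10452189921227979 -8.030549743147672
```

```bash
python3 -m crank '[[0,0,-0.1,0.5,10.5,0,1],[0,0,-0.1,0.5,10.5,0,1],[0,0,-0.1,0.5,10.5,0,1],[0,0,0,0,4,0,1],[0,0,0,0,0,0,1]]' 30 ; python3 - <<'E'
from h import *
o,p,M=st();show();d=p[:2]-[.5745,-.0065];print(np.linalg.norm(d),np.degrees(np.arctan2(d[1],d[0])))
E
python3 -m crank '[[0,0,0,0,5,0,1],[0,0,0,0,5,0,1]]' 30;python3 - <<'E'
from h import *
o,p,M=st();show();d=p[:2]-[.5745,-.0065];print(np.linalg.norm(d),np.degrees(np.arctan2(d[1],d[0])))
E
```

```text
t: 6.72
tool_pos: [0.6761, 0.0128, 0.2696]
tool_rot: [-0.251, 3.118, -0.004]
contact_force: [1.7, 1.2, -3.0]
opening: 0.0131
t 6.72 pos [676.1  12.8 269.6] yaw_y 99.2 tilt 0.81 q1 -5.2 q6 -104.4 open 13.1 F [ 1.7  1.2 -3. ]
0.10343687104777635 10.738744253549438
t: 6.88
tool_pos: [0.6751, 0.0183, 0.2696]
tool_rot: [-0.238, 3.115, -0.023]
contact_force: [6.3, -19.2, -6.8]
opening: 0.0132
t 6.88 pos [675.1  18.3 269.6] yaw_y 98.7 tilt 1.31 q1 -4.6 q6 -103.2 open 13.2 F [  6.3 -19.2  -6.8]
0.10363158998854725 13.873311735624405
```

```bash
python3 -m crank '[[0,0,0,0,0,0,0],[0,0,0,0,0,0,0],[0,0,0,0,0,0,0],[0,0,0,0,0,-30,0],[0,0,0,0,0,-40,0],[0,0,0,0,0,-40,0],[0,0,0,30,0,0,0],[0,0,0,0,0,0,0]]' 30;python3 - <<'E'
from h import *
show(); P,p,M=pic('wrist','w7'); pic('side','s7',(240,120,400,280),4);C=cam(P,p,M)
for q in('lock_center','bar_handle','bar_hinge','dial_grip','bow_bar'):
    for r in spotter.mark_of(q,P)[:2]: print(q,r['confidence'],r['centre'],np.round(proj(C,r['centre'])))
E
```

```text
t: 7.55
tool_pos: [0.6408, 0.0132, 0.38]
tool_rot: [-0.21, 3.13, -0.022]
contact_force: [0.5, -0.4, -2.5]
opening: 0.0426
t 7.55 pos [640.8  13.2 380. ] yaw_y 97.7 tilt 0.84 q1 -5.3 q6 -102.9 open 42.6 F [ 0.5 -0.4 -2.5]
lock_center 0.55 [0.5904, -0.0859, 0.0327] [242. 124.]
lock_center 0.15 [0.6774, 0.019, 0.0985] [326. 234.]
bar_handle 0.7 [0.6773, 0.0137, 0.0943] [321. 231.]
bar_handle 0.59 [0.5616, 0.1081, 0.0679] [434. 124.]
bar_hinge 0.94 [0.5782, -0.0078, 0.0805] [312. 125.]
bar_hinge 0.56 [0.526, 0.1715, 0.0598] [505.  94.]
dial_grip 0.9 [0.5931, -0.0857, 0.0689] [232. 129.]
bow_bar 0.67 [0.517, -0.0715, 0.0299] [260.  53.]
```

View pics/w7.png

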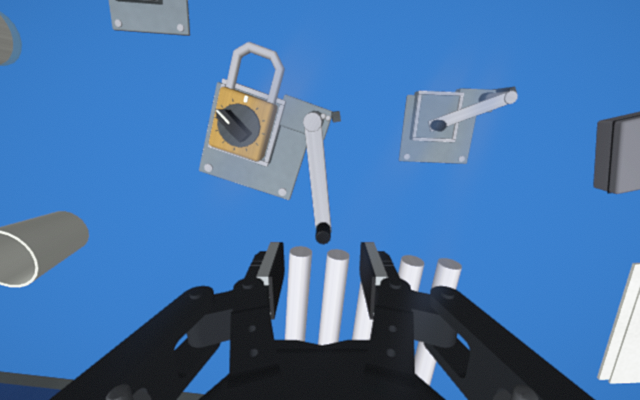

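View pics/s7.png

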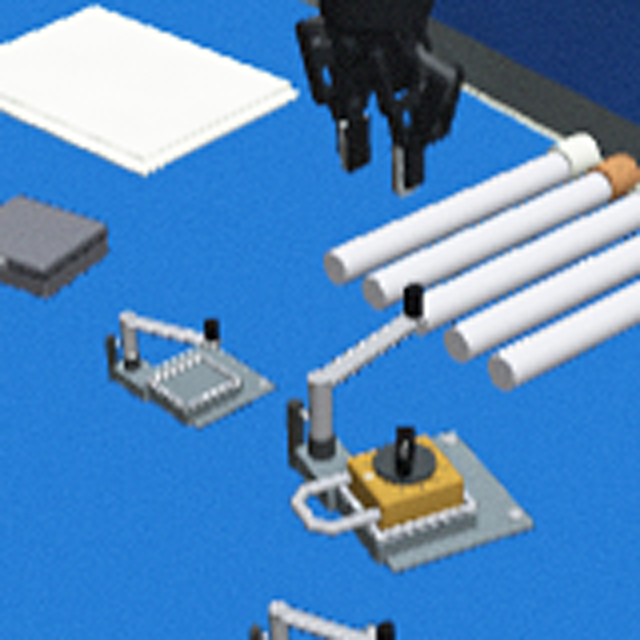

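```bash
python3 - <<'E'
from h import *
P,p,M=pic('wrist','w8',(190,30,300,200),5)
np.savez('w8.npz',C0=cam(P,p,M)[0],C1=cam(P,p,M)[1],C2=cam(P,p,M)[2])
E
```

```text
(no output)
```

View pics/w8.png

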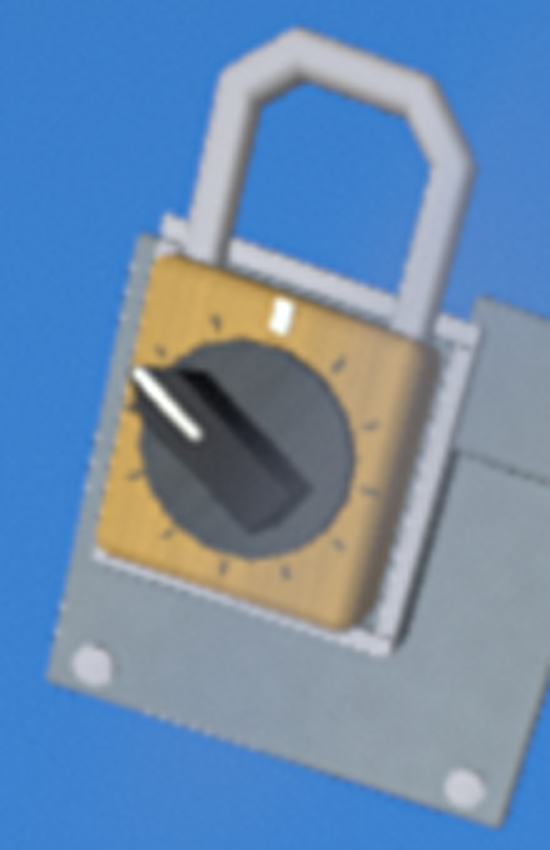

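```bash
python3 - <<'E'
from h import *
z=np.load('w8.npz');C=(z['C0'],z['C1'],z['C2'])
f=lambda u,v,zz: ray(C,(190+u/5,30+v/5),zz)
tip=f(137,373,.072);inn=f(199,437,.072);bk=f(281,510,.072);idx=f(281,316,.048);disc=f(250,447,.054);bow=f(360,62,.0385)
bl,tl,tr,br=f(97,552,.048),f(160,258,.048),f(438,345,.048),f(350,630,.048)
an=lambda a,b: np.degrees(np.arctan2(*(b-a)[1::-1]))
for n in('tip','inn','bk','idx','disc','bow'): print(n,np.round(eval(n),4))
print('corner mean',np.round((bl+tl+tr+br)/4,4), np.linalg.norm(tl-bl),np.linalg.norm(tr-br),np.linalg.norm(tr-tl),np.linalg.norm(bl-br))
print('pointer dirs',an(bk,tip),an(inn,tip),'lock -x dirs',an(bl,tl),an(br,tr),an(bl,br)-90+180,an(tl,tr)+90, an(disc,idx),an(disc,bow), an((bl+br)/2,bow))
E
```

```text
tip [ 0.5776 -0.0995  0.072 ]
inn [ 0.5877 -0.0875  0.072 ]
bk [ 0.5991 -0.0712  0.072 ]
idx [ 0.5636 -0.0795  0.048 ]
disc [ 0.5895 -0.0829  0.054 ]
bow [ 0.5143 -0.069   0.0385]
corner mean [ 0.5905 -0.0823  0.048 ] 0.061189345645281536 0.061960652230790725 0.05731461400378963 0.05546530844399893
pointer dirs -127.23044545815023 -129.84963134404504 lock -x dirs 168.72952006243344 167.04311441200144 170.4658688576308 171.15453579658703 172.60927399095644 169.52939077981367 169.45899760646486
```

```bash
python3 -m crank '[[0,0,-0.12,0,0,0,0],[0,0,-0.12,0,0,0,0],[0,0,-0.12,0,0,0,0],[0,0,-0.12,0,0,0,0],[0,0,-0.12,0,0,0,0],[0,0,-0.12,0,0,0,0],[0,0,-0.02,0,0,0,0]]' 30;python3 - <<'E'
from h import *
show(); to(.591,-.084,.33,140)
E
```

```text
t: 8.53
tool_pos: [0.647, 0.0132, 0.3757]
tool_rot: [1.376, -2.821, 0.02]
contact_force: [-0.9, 0.0, 0.1]
opening: 0.0428
t 8.53 pos [647.   13.2 375.7] yaw_y 142.0 tilt 0.76 q1 -5.3 q6 -147.2 open 42.8 F [-0.9  0.   0.1]
shift [110.7 -15.3  46.8] norm 121
turn [-0.01  -0.008  0.035]
```

```bash
python3 -m crank '[[-0.01,-0.008,0.035,37,-5,12,0],[0,0,0,37,-5,12,0],[0,0,0,36,-5,12,0],[0,0,0,0,0,0,0]]' 30;python3 - <<'E'
from h import *
show(); to(.591,-.084,.231,140); P,p,M=pic('wrist','w9');pic('side','s9',(240,120,400,280),4)
to(.591,-.084,.231,140)
E
```

```text
t: 8.87
tool_pos: [0.5895, -0.0824, 0.3374]
tool_rot: [-1.335, 2.843, 0.001]
contact_force: [-0.2, 1.1, -1.3]
opening: 0.0427
t 8.87 pos [589.5 -82.4 337.4] yaw_y 140.3 tilt 0.06 q1 -15.1 q6 -155.4 open 42.7 F [-0.2  1.1 -1.3]
shift [  0.3  -2.3 106.4] norm 106
turn [0.001 0.001 0.005]
shift [  4.1  -1.9 109. ] norm 109
turn [-0.002  0.005  0.007]
```

View pics/w9.png

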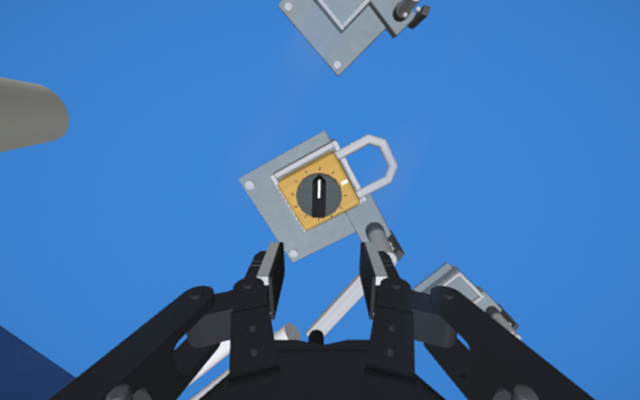

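```bash
python3 -m crank '[[0,0,0,3,-2,33,0],[0,0,0,0,0,33,0],[0,0,0,0,0,25,0],[0,0,0,0,0,0,0]]' 30;python3 - <<'E'
from h import *
show(); to(.591,-.084,.231,140)
pic('wrist','w10')
E
```

```text
t: 9.3
tool_pos: [0.5971, -0.0816, 0.2524]
tool_rot: [-1.333, 2.826, -0.011]
contact_force: [-0.6, -0.0, -1.1]
opening: 0.0431
t 9.30 pos [597.1 -81.6 252.4] yaw_y 140.5 tilt 1.04 q1 -14.9 q6 -155.5 open 43.1 F [-0.6 -0.  -1.1]
shift [ 6.   3.4 21.3] norm 22
turn [-0.013  0.012  0.009]
```

View pics/w10.png

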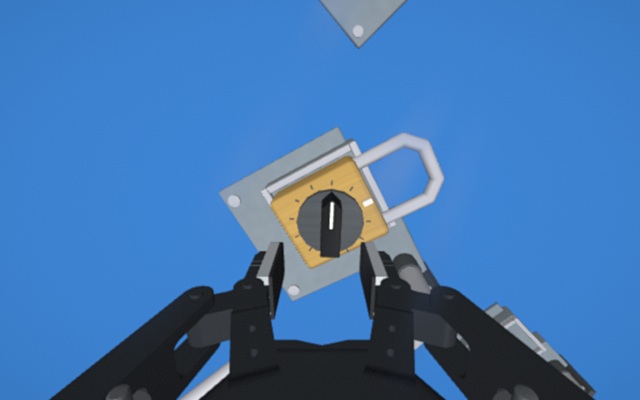

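```bash
python3 -m crank '[[-0.013,0.012,0.009,6,3.4,8,0],[0,0,0,0,0,8,0],[0,0,0,0,0,2,0]]' 30;python3 - <<'E'
from h import *
show(); to(.591,-.084,.231,140)
pic('wrist','w11')
E
```

```text
t: 9.6
tool_pos: [0.5945, -0.0832, 0.2415]
tool_rot: [-1.327, 2.839, -0.011]
contact_force: [0.6, 0.0, 0.6]
opening: 0.0426
t 9.60 pos [594.5 -83.2 241.5] yaw_y 140.1 tilt 0.62 q1 -15.1 q6 -155.2 open 42.6 F [0.6 0.  0.6]
shift [ 2.9  2.3 10.4] norm 11
turn [-0.01   0.005  0.002]
```

View pics/w11.png

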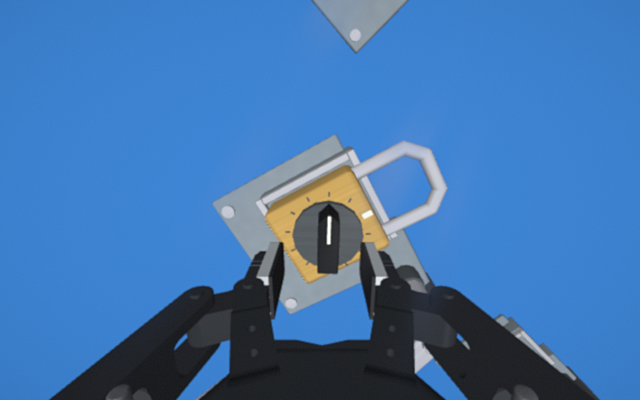

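```bash
python3 -m crank '[[-0.01,0.005,0,3,2.5,7,0],[0,0,0,0,0,4,0],[0,0,0,0,0,0,0.4],[0,0,0,0,0,0,0.6]]' 30;python3 - <<'E'
from h import *
show(); to(.591,-.084,.231,140)
pic('wrist','w12')
E
```

```text
t: 9.98
tool_pos: [0.5915, -0.0842, 0.2326]
tool_rot: [-1.329, 2.844, -0.004]
contact_force: [0.2, -0.2, -0.6]
opening: 0.0192
t 9.98 pos [591.5 -84.2 232.6] yaw_y 140.1 tilt 0.20 q1 -15.2 q6 -155.3 open 19.2 F [ 0.2 -0.2 -0.6]
shift [0.1 0.5 1.6] norm 2
turn [-0.003  0.001  0.002]
```

View pics/w12.png

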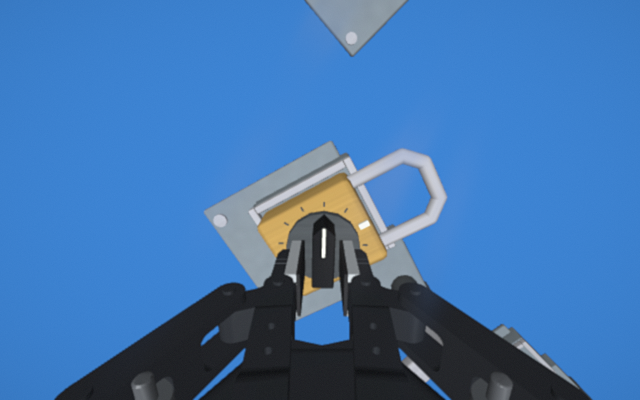

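```bash
python3 -m crank '[[0,0,0,0,0,0,1],[0,0,0,0,0,0,1],[0,0,0,0,0,0,1]]' 30;python3 - <<'E'
from h import *
show()
E
python3 -m crank '[[0,0,0.1,0,0,0,1],[0,0,0.1,0,0,0,1],[0,0,0.1,0,0,0,1],[0,0,0.1,0,0,0,1],[0,0,0.1,0,0,0,1],[0,0,0.1,0,0,0,1]]'; python3 - <<'E'
from h import *
show();to(.591,-.084,.231,79.3)
E
```

```text
t: 10.28
tool_pos: [0.5913, -0.0842, 0.2328]
tool_rot: [-1.329, 2.844, -0.003]
contact_force: [0.0, 0.0, -0.9]
opening: 0.0111
t 10.28 pos [591.3 -84.2 232.8] yaw_y 140.1 tilt 0.16 q1 -15.2 q6 -155.3 open 11.1 F [ 0.   0.  -0.9]
t: 10.78
tool_pos: [0.5915, -0.0843, 0.2329]
tool_rot: [-0.389, 3.114, -0.004]
contact_force: [-0.3, 1.3, -1.4]
opening: 0.0109
t 10.78 pos [591.5 -84.3 232.9] yaw_y 104.2 tilt 0.26 q1 -15.2 q6 -119.5 open 10.9 F [-0.3  1.3 -1.4]
shift [0.4 0.4 1.8] norm 2
turn [-0.002  0.004  0.435]
```

```bash

python3 -m crank '[[0,0,0.1,0,0,0,1],[0,0,0.1,0,0,0,1],[0,0,0.1,0,0,0,1],[0,0,0.1,0,0,0,1],[0,0,0.04,0,0,0,1],[0,0,0,0,0,0,1]]'; python3 - <<'E'
from h import *
show();to(.591,-.084,.231,79.3); o,_,_=st(); print(o['wrist_torque'])
pic('wrist','w13',(220,100,420,300),3)
E
```

```text
t: 11.28
tool_pos: [0.5915, -0.0847, 0.2328]
tool_rot: [0.339, 3.119, -0.005]
contact_force: [-0.4, -0.5, -0.2]
opening: 0.0111
t 11.28 pos [591.5 -84.7 232.8] yaw_y 77.6 tilt 0.31 q1 -15.3 q6 -92.8 open 11.1 F [-0.4 -0.5 -0.2]
shift [0.7 0.6 1.8] norm 2
turn [-0.003  0.004 -0.03 ]
[ 0.07926514  0.0594206  -0.08925462]
```

View pics/w13.png

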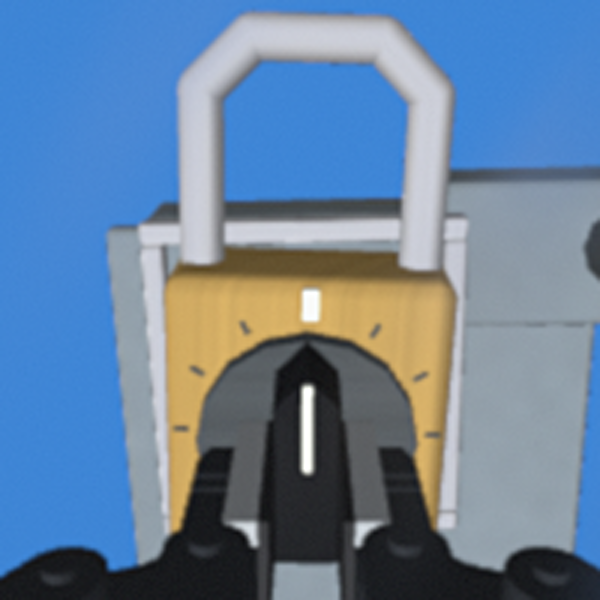

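```bash

python3 -m crank '[[0,0,0,0,0,0,0],[0,0,0,0,0,0,0],[0,0,0,0,0,0,0],[0,0,0,0,0,-30,0],[0,0,0,0,0,-40,0],[0,0,0,-20,0,-30,0],[0,0,0,0,0,0,0]]'; python3 - <<'E'
from h import *
show()
P,p,M=pic('wrist','w14'); cv2.imwrite('pics/w14c.png',cv2.resize(P['image'][50:300,200:440,::-1],None,fx=3,fy=3,interpolation=cv2.INTER_CUBIC));C=cam(P,p,M)
np.savez('w8.npz',C0=C[0],C1=C[1],C2=C[2])
for q in('lock_center','bar_handle','bar_hinge','dial_grip','bow_bar'):
    for r in spotter.mark_of(q,P)[:2]: print(q,r['confidence'],r['centre'],np.round(proj(C,r['centre'])))
E
```

```text
t: 11.92
tool_pos: [0.6099, -0.0883, 0.3331]
tool_rot: [-0.329, -3.122, 0.004]
contact_force: [0.9, -0.3, 0.9]
opening: 0.0426
t 11.92 pos [609.9 -88.3 333.1] yaw_y 78.0 tilt 0.21 q1 -15.1 q6 -93.1 open 42.6 F [ 0.9 -0.3  0.9]
lock_center 0.89 [0.5891, -0.0875, 0.0327] [319. 174.]
bar_handle 0.97 [0.4649, -0.2268, 0.0677] [106.  65.]
bar_handle 0.81 [0.6762, 0.0154, 0.0936] [459. 264.]
bar_hinge 0.88 [0.5268, 0.1722, 0.0586] [632.  34.]
bar_hinge 0.82 [0.5748, -0.0089, 0.0834] [413. 149.]
dial_grip 0.81 [0.5944, -0.0844, 0.0677] [323. 187.]
bow_bar 0.93 [0.5197, -0.0674, 0.0288] [324.  96.]
```

View pics/w14c.png

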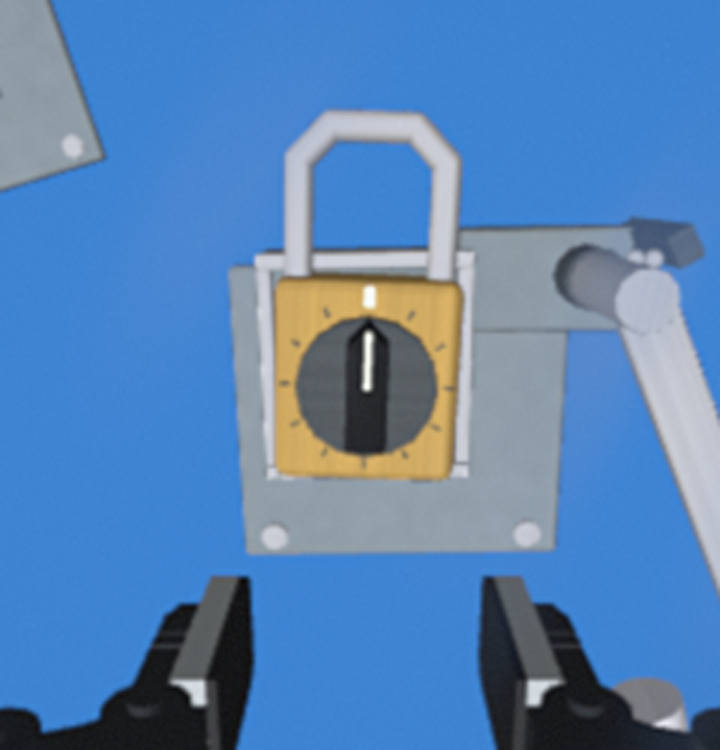

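```bash
python3 - <<'E'
from h import *
z=np.load('w8.npz');C=(z['C0'],z['C1'],z['C2'])
f=lambda u,v,zz: ray(C,(200+u/3,50+v/3),zz)
print(f(373,126,.036), 'out leg', f(298,200,.034),f(447,200,.034),'face corners',f(278,279,.048),f(462,284,.048),f(277,474,.048),f(452,480,.048))
E
python3 -m crank '[[0,0,0.12,0,0,0,0.4],[0,0,0.12,0,0,0,0.4],[0,0,0.12,0,0,0,0.4],[0,0,0.12,0,0,0,0.4],[0,0,0.12,0,0,0,0.4],[0,0,0.12,0,0,0,0.4],[0,0,0.12,0,0,0,0.4],[0,0,0.12,0,0,0,0.4]]';python3 -m crank '[[0,0,0.12,0,0,0,0.4],[0,0,0.12,0,0,0,0.4],[0,0,0.12,0,0,0,0.4],[0,0,0.12,0,0,0,0.4],[0,0,0.1,0,0,0,0.4],[0,0,0,0,0,0,0.4]]'
python3 - <<'E'
from h import *
show(); to(.516,-.0695,.28,-10.7)
E
```

```text
[ 0.51693764 -0.06664525  0.036     ] out leg [ 0.53279091 -0.09345927  0.034     ] [ 0.54228362 -0.04875601  0.034     ] face corners [ 0.55358704 -0.10341034  0.048     ] [ 0.56644761 -0.04987191  0.048     ] [ 0.61345806 -0.11842834  0.048     ] [ 0.62708545 -0.06381604  0.048     ]
t: 12.88
tool_pos: [0.6004, -0.0858, 0.3076]
tool_rot: [-1.761, -2.553, 0.027]
contact_force: [0.7, 0.5, 0.3]
opening: 0.0254
t: 13.38
tool_pos: [0.5961, -0.0848, 0.296]
tool_rot: [-2.437, -1.904, 0.062]
contact_force: [0.2, 0.1, 0.6]
opening: 0.0255
t 13.38 pos [596.1 -84.8 296. ] yaw_y -14.0 tilt 3.58 q1 -15.1 q6 -1.1 open 25.5 F [0.2 0.1 0.6]
shift [ -4.5 -80.2  21. ] norm 83
turn [-0.063  0.    -0.058]
```

```bash
python3 -m crank '[[-0.063,0,-0.058,-2,-40,0,0.4],[0,0,0,-2,-40,0,0.4],[0,0,0,0,0,0,0.4]]'
python3 - <<'E'
from h import *
show(); to(.5162,-.069,.192,-10.7);pic('wrist','w15')
E
```

```text
t: 13.63
tool_pos: [0.5134, -0.071, 0.2848]
tool_rot: [-2.394, -2.007, 0.019]
contact_force: [0.2, 0.2, -1.7]
opening: 0.0257
t 13.63 pos [513.4 -71.  284.8] yaw_y -10.0 tilt 1.21 q1 -16.1 q6 -6.1 open 25.7 F [ 0.2  0.2 -1.7]
shift [ 2.2  4.3 92.8] norm 93
turn [-0.021 -0.002  0.012]
```

View pics/w15.png

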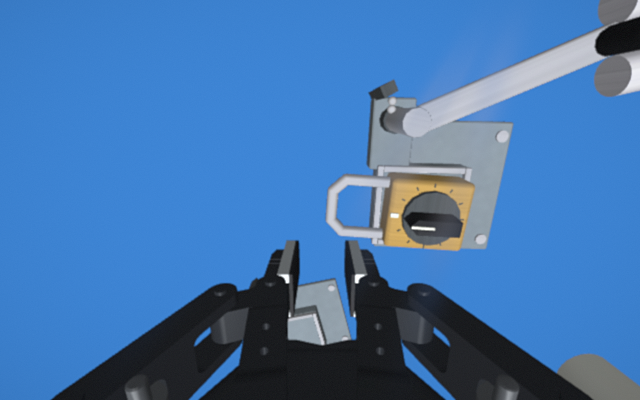

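```bash
python3 -m crank '[[-0.021,0,0.012,2,4,25,0.4],[0,0,0,0,0,25,0.4],[0,0,0,0,0,0,0.4]]'
python3 - <<'E'
from h import *
show(); to(.5162,-.069,.192,-10.7);pic('wrist','w16')
E
```

```text
t: 13.93
tool_pos: [0.5205, -0.0704, 0.2364]
tool_rot: [2.409, 2.005, 0.013]
contact_force: [-1.4, 0.7, -0.6]
opening: 0.0255
t 13.93 pos [520.5 -70.4 236.4] yaw_y -10.5 tilt 0.65 q1 -15.8 q6 -5.4 open 25.5 F [-1.4  0.7 -0.6]
shift [ 0.5 -5.  44.3] norm 45
turn [ 0.011 -0.001  0.004]
```

View pics/w16.png

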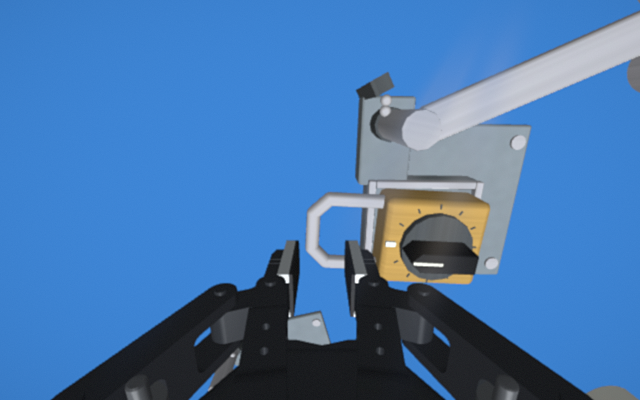

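```bash
python3 -m crank '[[0.011,0,0.004,0,-5,8,0.4],[0,0,0,0,0,7,0.4],[0,0,0,0,0,0,0.4]]'
python3 - <<'E'
from h import *
show(); to(.5162,-.069,.192,-10.7);pic('wrist','w17',(220,140,420,300),4)
E
```

```text
t: 14.23
tool_pos: [0.5186, -0.0703, 0.2259]
tool_rot: [2.413, 2.004, 0.008]
contact_force: [-0.8, -0.3, -0.7]
opening: 0.0256
t 14.23 pos [518.6 -70.3 225.9] yaw_y -10.6 tilt 0.39 q1 -15.9 q6 -5.3 open 25.6 F [-0.8 -0.3 -0.7]
shift [ 0.8 -2.8 33.9] norm 34
turn [ 0.007 -0.001  0.002]
```

View pics/w17.png

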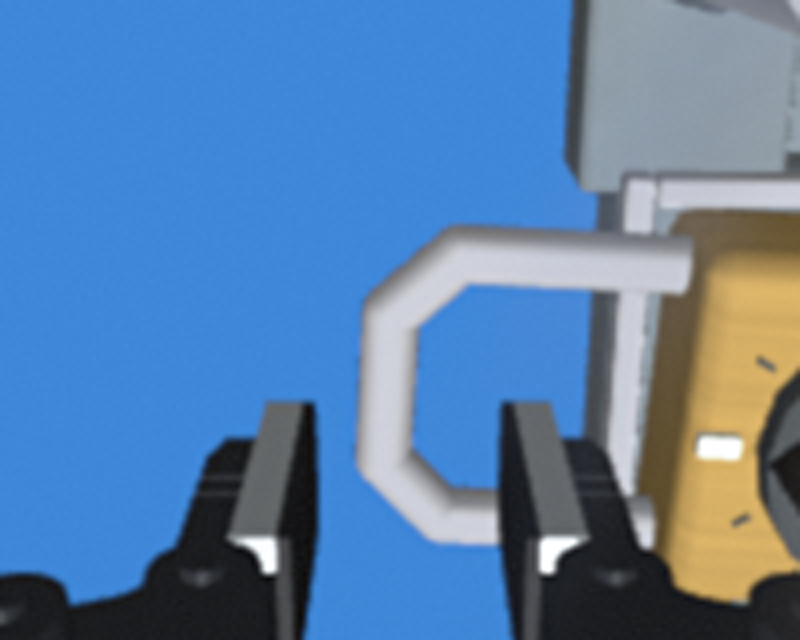

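```bash
python3 - <<'E'
from h import *
P,p,M=pic('wrist','w18');C=cam(P,p,M); B=ray(C,(220+388/4,140+385/4),.037); print(B, M.T@(B-p)*1e3)
E
```

```text
[ 0.51765616 -0.06572358  0.037     ] [  4.17183575  -3.380303   189.47808941]
```

```bash
python3 -m crank '[[0.007,0,0,3,-3,10,0.4],[0,0,0,0,0,10,0.4],[0,0,0,0,0,0,0.4]]'
python3 - <<'E'
from h import *
show(); to(.5165,-.067,.192,-10.7);pic('wrist','w19',(220,140,420,300),4)
E
```

```text
t: 14.58
tool_pos: [0.5177, -0.0669, 0.2077]
tool_rot: [2.414, 2.004, 0.006]
contact_force: [-0.3, 0.0, -0.9]
opening: 0.0255
t 14.58 pos [517.7 -66.9 207.7] yaw_y -10.6 tilt 0.32 q1 -15.5 q6 -5.0 open 25.5 F [-0.3  0.  -0.9]
shift [-0.3 -1.2 15.7] norm 16
turn [ 0.006 -0.     0.002]
```

View pics/w19.png

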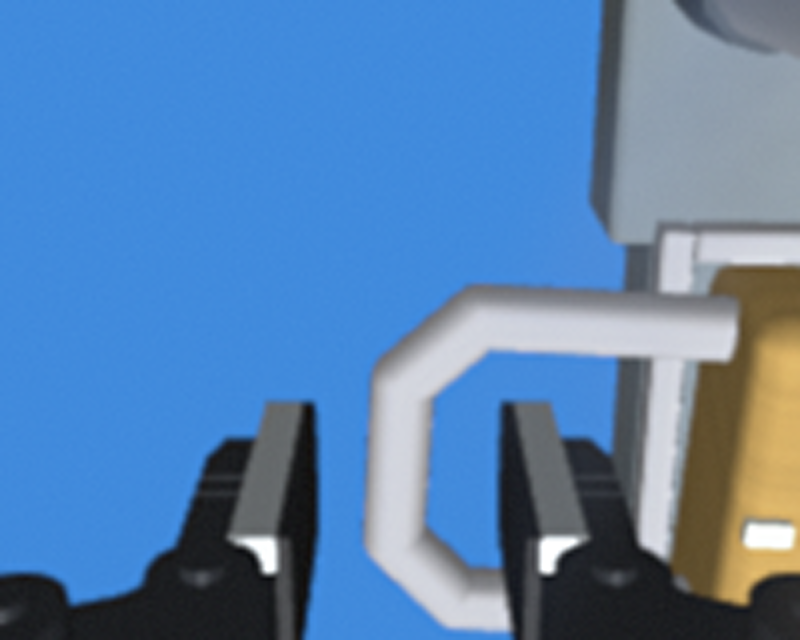

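```bash
python3 -m crank '[[0.005,0,0,0,-0.7,8,0.4],[0,0,0,0,0,7,0.4],[0,0,0,0,0,2,0.4],[0,0,0,0,0,0,1],[0,0,0,0,0,0,1],[0,0,0,0,0,0,1]]' 30
python3 - <<'E'
from h import *
show(); to(.5165,-.067,.192,-10.7);pic('wrist','w20',(220,140,420,300),4)
E
```

```text
t: 15.13
tool_pos: [0.5174, -0.0674, 0.1894]
tool_rot: [2.416, 2.005, -0.002]
contact_force: [-1.6, -2.1, -0.3]
opening: 0.0077
t 15.13 pos [517.4 -67.4 189.4] yaw_y -10.6 tilt 0.11 q1 -15.6 q6 -4.9 open 7.7 F [-1.6 -2.1 -0.3]
shift [ 0.2 -0.9 -2.6] norm 3
turn [0.    0.002 0.001]
```

View pics/w20.png

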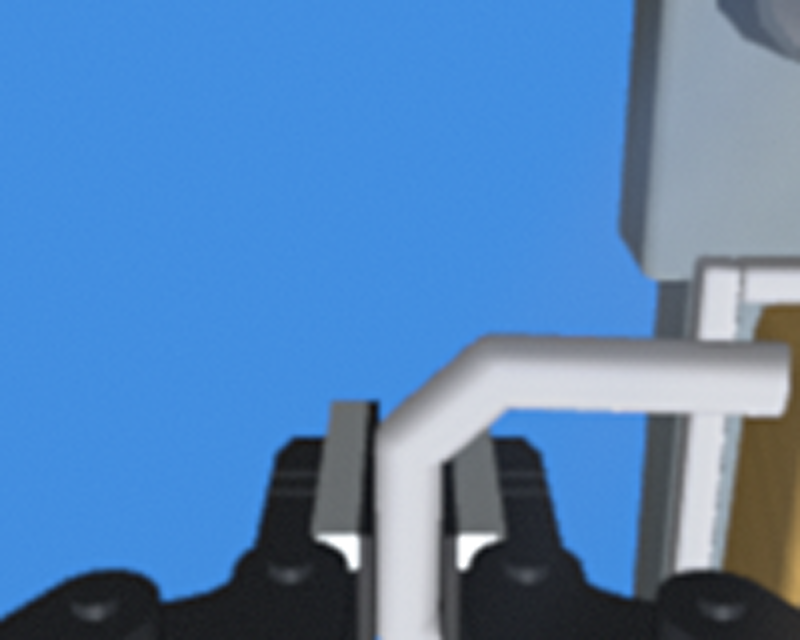

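```bash
python3 -m crank '[[0,0,0,0,-4,0,1],[0,0,0,0,-4,0,1],[0,0,0,0,-4,0,1],[0,0,0,0,-4,0,1],[0,0,0,0,-3,0,1]]' 40
python3 - <<'E'
from h import *
show(); o,p,M=st(); print(M.T@(p-np.array([.5174,-.0674,.1894]))*1e3, M.T@np.array(o['contact_force']))
E
```

```text
t: 15.6
tool_pos: [0.4985, -0.0642, 0.1901]
tool_rot: [2.413, 2.001, 0.006]
contact_force: [2.9, -1.5, -3.5]
opening: 0.0072
t 15.60 pos [498.5 -64.2 190.1] yaw_y -10.7 tilt 0.46 q1 -15.8 q6 -5.1 open 7.2 F [ 2.9 -1.5 -3.5]
[ -0.32335651 -19.20254303  -0.88592834] [-0.94781374  3.14547512  3.53191055]
```

```bash
python3 -m crank '[[0,0,0,0,-3,0,1],[0,0,0,0,-2,0,1]]' 40
python3 - <<'E'
from h import *
show(); o,p,M=st(); print(M.T@(p-np.array([.5174,-.0674,.1894]))*1e3, M.T@np.array(o['contact_force']))
E
python3 -m crank '[[0,0,0,0,-2,0,1],[0,0,0,0,-2,0,1]]' 40
python3 - <<'E'
from h import *
show(); o,p,M=st(); print(M.T@(p-np.array([.5174,-.0674,.1894]))*1e3, M.T@np.array(o['contact_force']))
P,p,M=pic('wrist','w21'); pic('side','s21',(240,180,400,320),4)
E
```

```text
t: 15.77
tool_pos: [0.4946, -0.0637, 0.1914]
tool_rot: [2.405, 1.995, 0.016]
contact_force: [11.0, -4.7, -7.2]
opening: 0.0077
t 15.77 pos [494.6 -63.7 191.4] yaw_y -10.6 tilt 1.12 q1 -15.9 q6 -5.2 open 7.7 F [11.  -4.7 -7.2]
[ -0.53301347 -23.04514455  -2.41468444] [-2.57278503 11.5594797   7.43726717]
t: 15.93
tool_pos: [0.4927, -0.0634, 0.1932]
tool_rot: [2.396, 1.988, 0.029]
contact_force: [9.4, -2.3, -7.5]
opening: 0.0073
t 15.93 pos [492.7 -63.4 193.2] yaw_y -10.6 tilt 1.91 q1 -15.9 q6 -5.3 open 7.3 F [ 9.4 -2.3 -7.5]
[ -0.66366535 -24.90436226  -4.6454506 ] [-0.50487568  9.43753088  7.81024718]
```

View pics/w21.png

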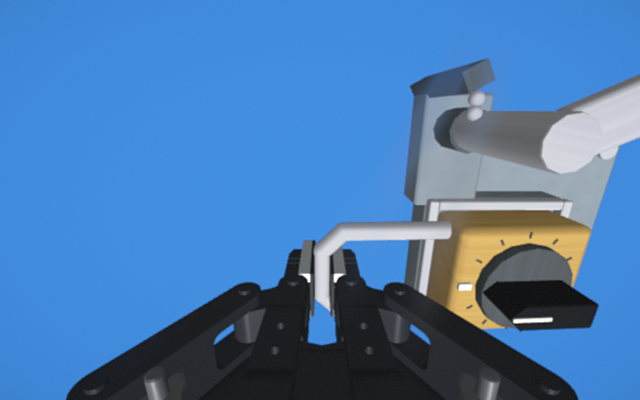

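View pics/s21.png

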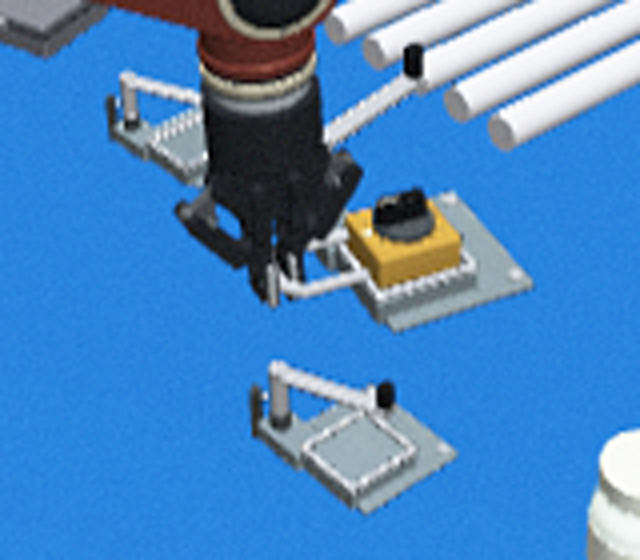

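```bash
python3 - <<'E'
from h import *
o,p,M=st(); g=p+M[:,2]*.155; print(g, M[:,2]); a=np.radians(-10.7); print((g-np.array([.5174,-.0674,.034]))@[np.cos(a),np.sin(a),0]); to(.4975,-.0637,.189,-10.7)
E
```

```text
[ 0.49761358 -0.06487336  0.03840491] [ 0.03185782 -0.00949276 -0.99944733]
-0.01991150315047836
shift [0.6 4.7 4.5] norm 6
turn [0.033 0.003 0.001]
```

```bash
python3 -m crank '[[0.033,0,0,0.5,4,4,1],[0,0,0,0,0,0,1]]' 30; python3 - <<'E'
from h import *
o,p,M=st(); show(); g=p+M[:,2]*.155; print(g); a=np.radians(-10.7); print((g-np.array([.5174,-.0674,.034]))@[np.cos(a),np.sin(a),0])
E
```

```text
t: 16.2
tool_pos: [0.4973, -0.0638, 0.1907]
tool_rot: [2.413, 2.004, -0.002]
contact_force: [1.6, -2.5, -2.4]
opening: 0.0075
t 16.20 pos [497.3 -63.8 190.7] yaw_y -10.6 tilt 0.29 q1 -15.8 q6 -5.1 open 7.5 F [ 1.6 -2.5 -2.4]
[ 0.49764759 -0.0645488   0.03571861]
-0.01993834208780666
```

```bash
python3 -m crank '[[0,0,0,0,0,0,0.4],[0,0,0,0,0,0,0.4],[0,0,0,0,0,-15,0.4],[0,0,0,0,0,-35,0.4],[0,0,0,0,0,-40,0],[0,0,0,0,0,-40,-0.5],[0,0,0,0,0,-15,-0.9]]' 30; python3 - <<'E'
from h import *
show(); to(.53,-.076,.34,79.3)
P,p,M=pic('wrist','w22'); pic('side','s22',(240,180,400,320),4)
E
```

```text
t: 16.78
tool_pos: [0.4916, -0.0608, 0.3324]
tool_rot: [-2.4, -1.997, 0.022]
contact_force: [1.5, -1.6, 1.1]
opening: 0.0608
t 16.78 pos [491.6 -60.8 332.4] yaw_y -10.5 tilt 1.36 q1 -15.7 q6 -5.2 open 60.8 F [ 1.5 -1.6  1.1]
shift [-8.  40.3 -8.6] norm 42
turn [-0.018 -0.02  -1.567]
```

View pics/w22.png

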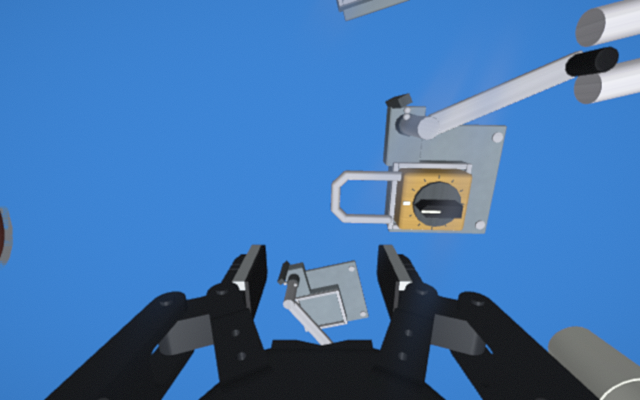

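View pics/s22.png

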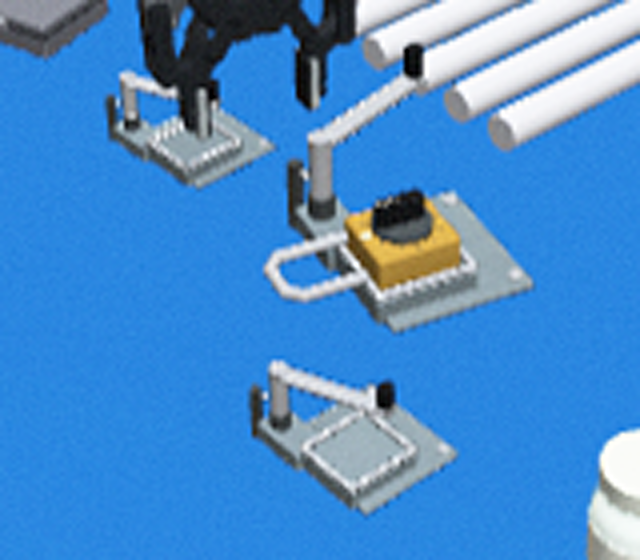

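```bash
python3 -m crank '[[-0.018,-0.02,-0.12,0,38,0,-1],[0,0,-0.12,0,0,0,-1],[0,0,-0.12,0,0,0,-1],[0,0,-0.12,0,0,0,-1],[0,0,-0.12,0,0,0,-1],[0,0,-0.12,0,0,0,-1],[0,0,-0.12,0,0,0,-1],[0,0,-0.12,0,0,0,-1]]';python3 -m crank '[[0,0,-0.12,0,0,0,-1],[0,0,-0.12,0,0,0,-1],[0,0,-0.12,0,0,0,-1],[0,0,-0.12,0,0,0,-1],[0,0,-0.11,0,0,0,-1],[0,0,0,0,0,0,-1]]'
python3 - <<'E'
from h import *
show(); to(.61,-.088,.32,79.3)
E
```

```text
t: 17.55
tool_pos: [0.522, -0.0647, 0.3078]
tool_rot: [-1.144, -2.883, 0.033]
contact_force: [-0.1, 0.2, 0.0]
opening: 0.0854
t: 18.05
tool_pos: [0.5158, -0.0623, 0.2936]
tool_rot: [-0.211, -3.065, 0.002]
contact_force: [-1.2, 0.1, 0.4]
opening: 0.0855
t 18.05 pos [515.8 -62.3 293.6] yaw_y 82.1 tilt 3.95 q1 -14.9 q6 -96.8 open 85.5 F [-1.2  0.1  0.4]
shift [-94.8 -12.7 -33. ] norm 101
turn [-0.008 -0.069  0.049]
```

```bash
python3 -m crank '[[-0.008,-0.069,0.049,-32,-4,-11,-1],[0,0,0,-32,-4,-11,-1],[0,0,0,-31,-4,-11,-1],[0,0,0,0,0,0,-1]]'
python3 - <<'E'
from h import *
show(); 
P,p,M=pic('wrist','w23'); cv2.imwrite('pics/w23c.png',cv2.resize(P['image'][30:280,200:440,::-1],None,fx=3,fy=3,interpolation=cv2.INTER_CUBIC));C=cam(P,p,M)
np.savez('w8.npz',C0=C[0],C1=C[1],C2=C[2])
for q in('lock_center','dial_grip','bow_bar','bar_handle'):
    for r in spotter.mark_of(q,P)[:2]: print(q,r['confidence'],r['centre'],np.round(proj(C,r['centre'])))
E
```

```text
t: 18.38
tool_pos: [0.6057, -0.0893, 0.3134]
tool_rot: [-0.312, -3.11, -0.007]
contact_force: [0.3, 0.2, 0.7]
opening: 0.085
t 18.38 pos [605.7 -89.3 313.4] yaw_y 78.6 tilt 0.94 q1 -15.4 q6 -93.9 open 85.0 F [0.3 0.2 0.7]
lock_center 0.63 [0.5912, -0.0849, 0.0319] [322. 188.]
dial_grip 0.59 [0.5914, -0.0827, 0.0663] [325. 198.]
bow_bar 0.61 [0.4965, -0.0652, 0.032] [323.  75.]
bar_handle 0.61 [0.6754, 0.0129, 0.0958] [467. 287.]
bar_handle 0.59 [0.564, 0.1068, 0.07] [571. 115.]
```

View pics/w23c.png

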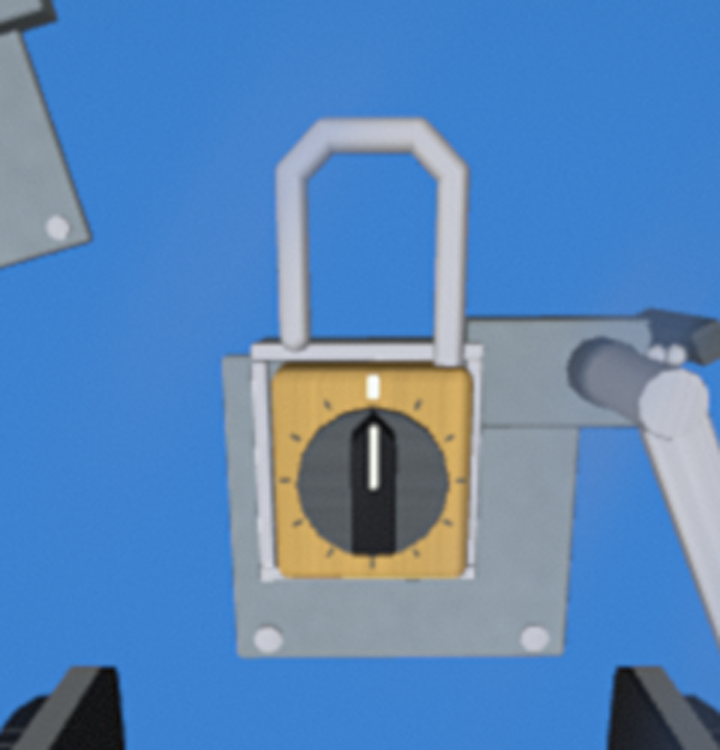

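```bash
python3 - <<'E'
from h import *
z=np.load('w8.npz');C=(z['C0'],z['C1'],z['C2'])
f=lambda u,v,zz: ray(C,(200+u/3,30+v/3),zz)
a,b,c,d=f(271,365,.048),f(474,365,.048),f(276,576,.048),f(469,577,.048); print((a+b+c+d)/4,(f(374,425,.072)),f(374,481,.054))
an=lambda a,b: np.degrees(np.arctan2(*(b-a)[1::-1])); print(an(c,a),an(d,b),an(a,b),an(c,d))
to(.590,-.084,.196,79.0)
E
```

```text
[ 0.58788867 -0.0823474   0.048     ] [ 0.56905007 -0.07849605  0.072     ] [ 0.58825794 -0.0820707   0.054     ]
168.0978200329689 169.37225221891893 78.56209757454194 78.20193173981878
shift [  9.3   0.8 115.2] norm 116
turn [ 0.004 -0.023 -0.005]
```

```bash
python3 -m crank '[[0.004,-0.023,0,10,2,30,-1],[0,0,0,0,0,30,-1],[0,0,0,0,0,0,-1]]' 30
python3 - <<'E'
from h import *
show();to(.589,-.0833,.196,78.8); pic('wrist','w24')
E
```

```text
t: 18.88
tool_pos: [0.5893, -0.0824, 0.2514]
tool_rot: [0.311, 3.121, -0.002]
contact_force: [-1.1, 0.6, -1.6]
opening: 0.0855
t 18.88 pos [589.3 -82.4 251.4] yaw_y 78.6 tilt 0.29 q1 -15.1 q6 -93.7 open 85.5 F [-1.1  0.6 -1.6]
shift [ 0.4 -0.9 55.4] norm 55
turn [-0.001  0.005 -0.003]
```

View pics/w24.png

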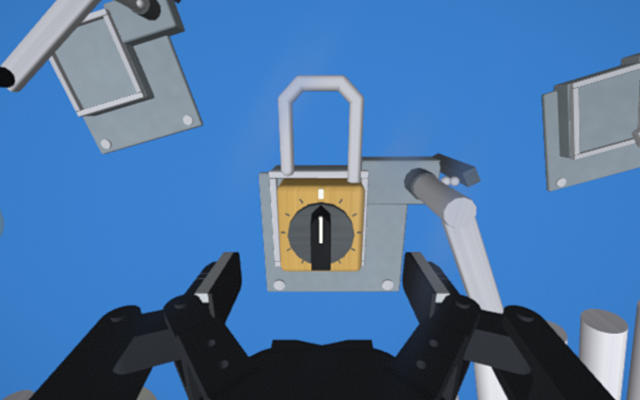

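```bash
python3 -m crank '[[0,0.005,0,0,-0.7,22,-0.75],[0,0,0,0,0,15,-0.75],[0,0,0,0,0,0,-0.75]]' 30
python3 - <<'E'
from h import *
show();to(.589,-.0833,.196,78.8); pic('wrist','w25')
E
```

```text
t: 19.18
tool_pos: [0.5907, -0.0831, 0.2214]
tool_rot: [0.311, 3.118, -0.003]
contact_force: [0.8, 0.1, 0.0]
opening: 0.0749
t 19.18 pos [590.7 -83.1 221.4] yaw_y 78.6 tilt 0.47 q1 -15.1 q6 -93.7 open 74.9 F [0.8 0.1 0. ]
shift [ 1.8 -0.5 25.4] norm 25
turn [-0.001  0.008 -0.003]
```

View pics/w25.png

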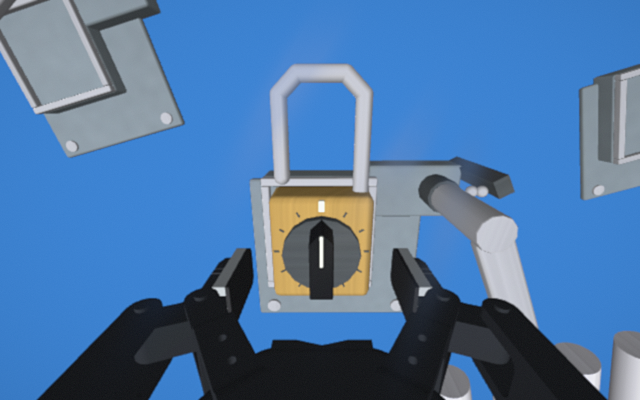

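```bash
python3 -m crank '[[0,0.008,0,1.5,-0.5,14,-0.75],[0,0,0,0,0,8,-0.75],[0,0,0,0,0,3,-0.75],[0,0,0,0,0,0,-0.75]]' 30
python3 - <<'E'
from h import *
show();to(.589,-.0833,.196,78.8); pic('wrist','w26');pic('side','s26',(270,150,400,280),4)
E
```

```text
t: 19.57
tool_pos: [0.5916, -0.0839, 0.2019]
tool_rot: [0.311, 3.117, -0.004]
contact_force: [0.0, 0.3, -0.2]
opening: 0.0744
t 19.57 pos [591.6 -83.9 201.9] yaw_y 78.6 tilt 0.56 q1 -15.2 q6 -93.8 open 74.4 F [ 0.   0.3 -0.2]
shift [2.7 0.1 5.9] norm 6
turn [-0.002  0.01  -0.003]
```

View pics/w26.png

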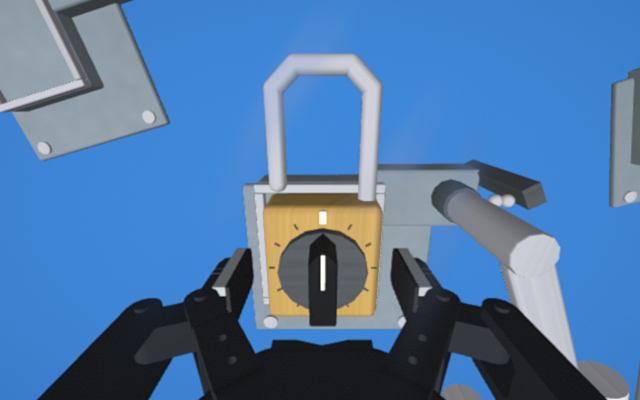

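View pics/s26.png

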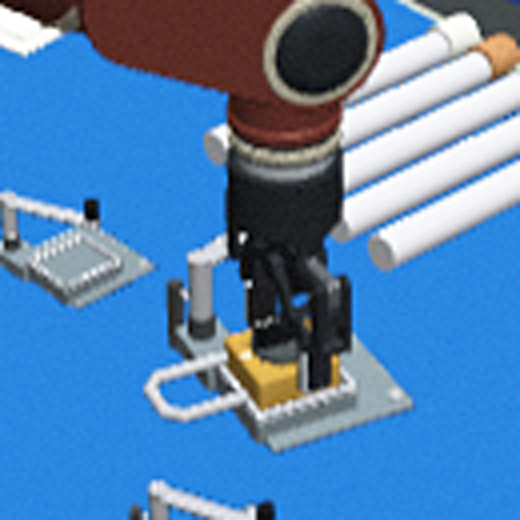

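```bash
python3 -m crank '[[0,0.01,0,2.5,0,4,-0.75],[0,0,0,0,0,2,-0.75],[0,0,0,0,0,1.5,-0.75],[0,0,0,0,0,0,-0.2],[0,0,0,0,0,0,0.2],[0,0,0,0,0,0,0.2]]' 60
python3 - <<'E'
from h import *
show();to(.589,-.0833,.196,78.8); pic('wrist','w27');pic('side','s27',(270,150,400,280),4)
E
```

```text
t: 20.17
tool_pos: [0.5902, -0.0835, 0.1963]
tool_rot: [0.312, 3.123, -0.003]
contact_force: [0.4, -0.7, -3.4]
opening: 0.0568
t 20.17 pos [590.2 -83.5 196.3] yaw_y 78.6 tilt 0.18 q1 -15.2 q6 -93.8 open 56.8 F [ 0.4 -0.7 -3.4]
shift [ 1.2 -0.1  0.3] norm 1
turn [-0.001  0.003 -0.004]
```

View pics/w27.png

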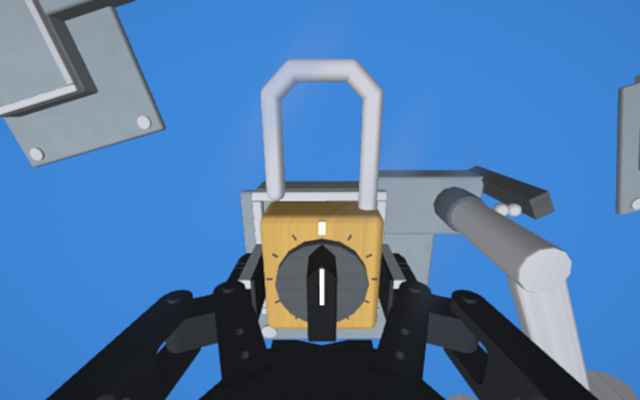

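View pics/s27.png

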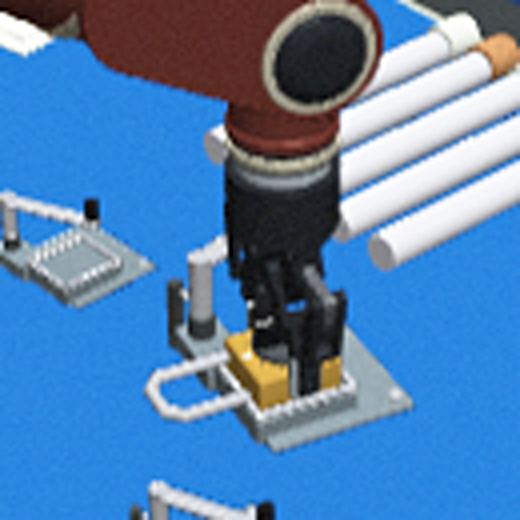

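Gripped at 57 mm opening (body 58 mm). Close fully at 80 N and lift straight up.

```bash
python3 -m crank '[[0,0,0,0,0,0,1],[0,0,0,0,0,0,1],[0,0,0,0,0,-8,1],[0,0,0,0,0,-12,1],[0,0,0,0,0,-15,1],[0,0,0,0,0,0,1]]' 80
python3 - <<'E'
from h import *
show(); pic('wrist','w28');pic('side','s28',(270,130,400,280),4)
E
```

```text
t: 20.77
tool_pos: [0.5882, -0.083, 0.2292]
tool_rot: [-0.312, -3.122, 0.001]
contact_force: [1.2, -0.2, -3.9]
opening: 0.0562
t 20.77 pos [588.2 -83.  229.2] yaw_y 78.6 tilt 0.23 q1 -15.2 q6 -93.8 open 56.2 F [ 1.2 -0.2 -3.9]
```

View pics/w28.png

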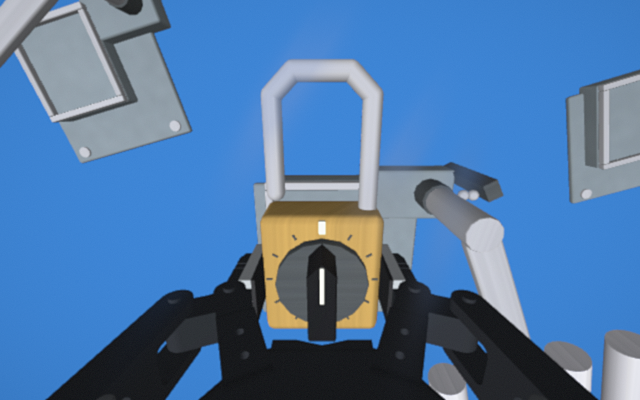

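View pics/s28.png

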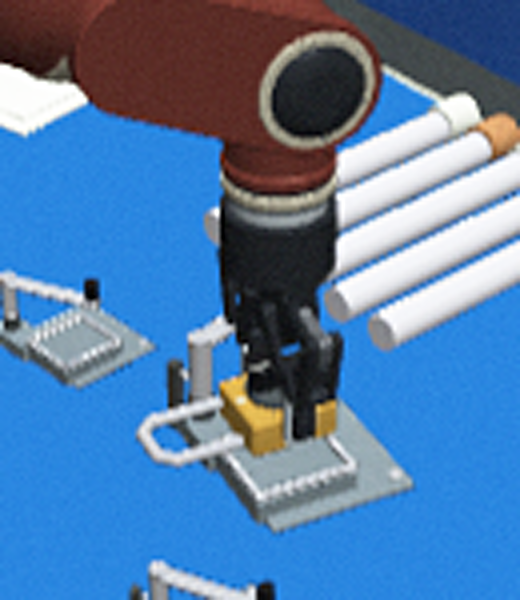

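```bash
python3 -m crank '[[0,0,0,0,0,-18,1],[0,0,0,0,0,-26,1],[0,0,0,0,0,-30,1],[0,0,0,0,0,-30,1],[0,0,0,0,0,-30,1],[0,0,0,0,0,-25,1],[0,0,0,0,0,-15,1],[0,0,0,0,0,-6,1]]' 80
python3 -m crank '[[0,0,0,0,0,0,1],[0,0,0,0,0,0,1],[0,0,0,0,0,0,1],[0,0,0,0,0,0,1],[0,0,0,0,0,0,1],[0,0,0,0,0,0,1]]' 80
python3 - <<'E'
from h import *
show(); pic('wrist','w29');P,_,_=pic('side','s29');C=cam(P)
for q in('lock_center','bow_bar','bar_handle','jar','slide_box','beaker'):
    for r in spotter.mark_of(q,P)[:2]: print(q,r['confidence'],r['centre'],np.round(proj(C,r['centre'])))
E
```

```text
t: 21.53
tool_pos: [0.5846, -0.0819, 0.3962]
tool_rot: [-0.308, -3.085, -0.008]
contact_force: [-0.5, 1.2, -4.5]
opening: 0.0562
t: 22.03
tool_pos: [0.5832, -0.0816, 0.3881]
tool_rot: [-0.307, -3.073, -0.011]
contact_force: [0.5, 0.4, -5.5]
opening: 0.0563
t 22.03 pos [583.2 -81.6 388.1] yaw_y 78.6 tilt 3.05 q1 -15.2 q6 -93.8 open 56.3 F [ 0.5  0.4 -5.5]
lock_center 0.67 [0.5745, -0.0788, 0.2267] [335. 181.]
lock_center 0.34 [0.5327, -0.3742, -0.0057] [398. 324.]
bow_bar 0.57 [0.4835, -0.062, 0.2309] [301. 189.]
bar_handle 0.68 [0.6771, 0.0206, 0.0988] [342. 193.]
bar_handle 0.62 [0.4677, -0.2252, 0.0637] [337. 278.]
jar 0.73 [0.5363, -0.3763, 0.0002] [400. 322.]
slide_box 0.72 [0.5511, 0.3816, 0.0045] [248. 184.]
beaker 0.94 [0.7675, -0.3277, 0.0017] [452. 269.]
```

View pics/w29.png

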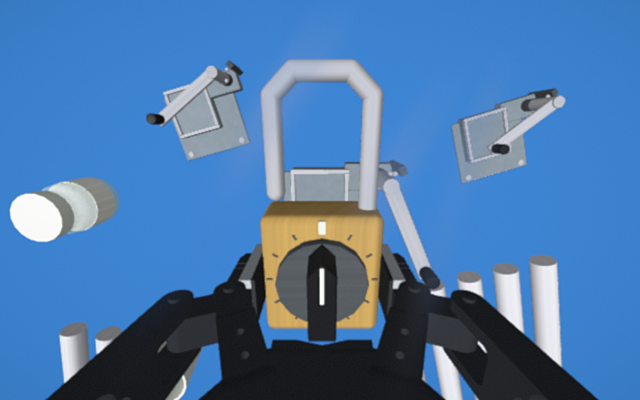

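View pics/s29.png

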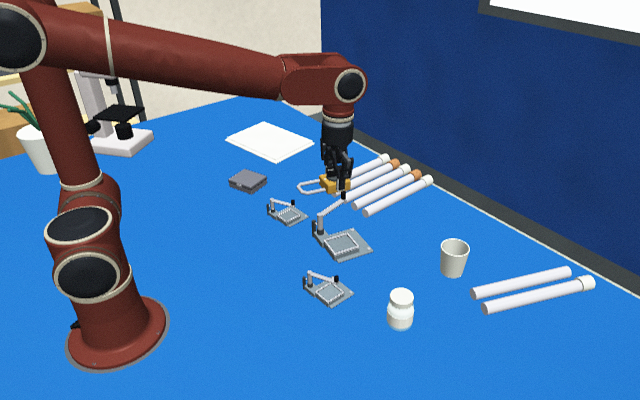

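```bash
python3 - <<'E'
from h import *
show(); print(ctrl.finish_job()); show()
E
```

```text
t 22.43 pos [583.5 -81.7 390. ] yaw_y 78.6 tilt 2.87 q1 -15.2 q6 -93.8 open 56.4 F [ 0.6  0.1 -5.8]
the job is handed in; nothing more can be done
None
the job is handed in; nothing more can be done
```

The padlock is unlocked, open and held up in the gripper, and I handed the job in at about 22.4 s. I did the steps in the order asked:

- **Guard bar:** I swung it by its peg onto the end stop. The stop pushed back with about 19 N at the handle. In the last pictures the bar was still back.
- **Dial:** it was two clicks (about 60°) off, and I turned it clockwise to the index mark. After I let go, the pointer stayed lined up with the mark.
- **Shackle:** I pulled it against its stop. The grip moved 19.9 mm, which is the 18 mm travel plus about 1.5 mm of play. The last camera estimates put the cross bar 93 mm from the lock centre, against 94 mm when fully open.
- **Lift:** I gripped the body across its width at 80 N and raised it straight out of the dock. The last camera estimate put the lock centre about 0.23 m above the bench, so its underside is about 0.21 m up. The opening held at 56 mm and the wrist carried about 5.5 N, which matches the lock's weight.

In the last side view the jar, slide box and beaker were upright. I never worked near them, but I did not compare their positions with the start.

**Imperfections:**
- Pulling the shackle lifted the bow about 4 mm before I set it back down.
- The tool ended tilted about 3°.
- The arm sagged about 8 mm during the final hold, then came back up by about 2 mm.

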